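# Clamp the shade card in the card press with the help of a wooden prop

## Task

Clamp the hair-shade card in the card press on the worktop: push the wooden prop under one end of the sprung arm's cross rod so that it alone holds the arm up, slide the card between the middle rails and under the arm until it is fully home against its end stop, then take the prop out again so that the arm comes down and grips the card. Leave the prop lying flat on the worktop clear of the press, and do not disturb the cotton-bud tub, the dropper bottle or the timer.

Things in the scene. Friction and masses are not known exactly. Their poses are not given: they have to be found in the camera images.
- press: Card press fixed to the worktop, 143 wide (x), 162 long (y), 44 high. Origin on the worktop, mid-width. Card and prop slide in along its +y. Four aluminium rails 8 wide, 10 high, with rounded noses, from y = -54 to +80 mm; the worktop is the floor between them. Middle lane (card) 53 wide at x = 0; two equal prop lanes 29 wide at x = -49 and +49. Back plate and hinge of the arm at y = 72 to 108.
- card_stop (a point): end stop of the middle lane (dark, 14 high), the face that the card's front edge meets; 4 mm above the worktop, at x = 0, y = +50 in the press. The card is home when its front edge touches it.
- lane_a_stop (a point): end stop of the prop lane at press x = -49; the face (y = +60) that the prop's nose meets, 13 mm above the worktop. Either prop lane may be used.
- lane_b_stop (a point): the same for the other prop lane, at press x = +49, y = +60
- press_rod (a point): middle of the steel cross rod of the blue sprung arm: 10 diameter, along press x from -64 to +64, at press y = -10, over both prop lanes; its underside is 12 mm above the worktop with the arm down. Moves with the arm.
- press_foot (a point): middle of the underside of the black rubber foot (44 wide in x, 14 long in y) under the middle of the rod: 1 mm above the worktop with the arm down. Moves with the arm. A spring presses it down with 4 to 6 N. The arm (24 wide) runs from the foot to its hinge at press y = +87, z = 36; propped, its front is no higher than 50 mm.
- press_arm (a joint): angle of the sprung arm, rad: 0 = down with nothing beneath; the foot rises about 0.97 mm for each 0.01 rad. It stands at about 0.14 to 0.15 with the prop fully in, and at about 0.07 when it rests on the card. The spring always closes it.
- prop_mid (a point): Loose pale wooden wedge, the prop: 125 long, 26 wide, 26 high, 90 g, with a dark upright dowel. Point: its centre, 13 mm above its underside. +y points to the nose (y = +62.5, 8 thick, narrowed to 14 wide); its slope reaches 26 mm at y = +7.5, flat from there to the tail (-62.5). Dowel 14 diameter at y = -47, top 62 above the underside. Push in low on the tail, about 10 N; it stays by itself.
- card_mid (a point): Loose rigid black shade card with painted colour bars: 50 wide (x), 110 long (y), 8 thick, 60 g, front corners rounded 8. Point: its centre, 4 mm above its underside. +y points to the front edge, which goes in first. Grey upright grip rib near the tail at y = -45: 30 wide (x), 8 thick (y), top 22 above the underside. Home, its tail edge stands 6 mm out past the rail noses.
- buds: tub of cotton buds, 77 diameter, 80 high, upright, origin at the centre of its underside; stands beside the mouth of one prop lane; not to be disturbed
- dropper: small amber dropper bottle with black top, 33 diameter, 102 high, origin at the centre of its underside; stands beside the mouth of the other prop lane; not to be disturbed
- timer: orange and white twist timer, 62 diameter, 37 high, origin at the centre of its underside; not to be disturbed
Mind the look-alikes: they are no part of the job. What is meant by the part that bears prop_mid is not blue, and is the larger of those in its own colour.

How it is judged:
By the outcome, as a careful person would: the job done as asked, in the order asked, and still so for the second after the job is handed in, with the robot touching nothing.
It also fails if it takes over 72 s, if anything falls off the work surface, if the arm or the gripper's body presses on something with over 40 N, if the wrist force passes 120 N, or if a joint passes its speed limit or range.

## Robot

A 7-joint arm with a two-finger parallel gripper is mounted at the origin on a cart in front of the work surface, level with it; the furniture and walls round the work are solid. World frame = base frame: x ahead of the robot, y to its left, z up, the work surface at z = 0. Lengths are in m, angles in degrees, forces in N, time in s.
With the tool pointing down it reaches from about 0.425 to 0.925 m from the base axis. Payload 6.8 kg.
Tool frame: the origin (TCP) lies midway between the tips of the shut fingers; the grasp point (between the pads) lies 19 mm behind it; z points along the fingers, y is the direction in which the jaws open and shut (so a half turn about z gives the same grasp; the last joint's range is limited). The gripper opens to 85 mm and grips with 20 to 120 N. Pads are 22 mm wide; open, the fingers measure 114 mm over their backs; the gripper's body (76 mm by 85 mm) begins 54 mm behind the grasp point. The pads swing forward as they close: fully open they stand 13 mm farther back than shut.
Start: joints at [70.869, 27.33, 1.283, 89.118, -0.659, 63.558, -4.761], TCP at [0.151, -0.658, 0.231] pointing down, gripper open.
Joint ranges: [-169.35, 169.35], [-19.33, 120.38], [-80.79, 83.38], [13.8, 139.57], [-78.32, 258.32], [9.67, 109.79], [-169.56, 169.56]. Speed limits (degrees/s): [136.94, 136.94, 180, 180, 180, 180, 180].

## Interface

Orientations are given as [roll, pitch, yaw] about the fixed x, y, z axes, in that order (R = Rz(yaw) Ry(pitch) Rx(roll)).
In Python, from cell import env, eyes gives the robot as it stands.
- The arm moves only by the shell command python3 -m creep 'ROWS' [OPENING] [FORCE]. ROWS is JSON, a list that holds one entry, the list of rows, each a list of 6 numbers: the shift along the world's x, y, z scaled (see below), then the turn, a rotation vector about the world's x, y, z scaled (see below). In form: [[[dx, dy, dz, ax, ay, az], ...]]. A call has 1 to 5 rows; each row shifts and turns the commanded pose from where the row before left it; what a row does not reach is not made up. The controller multiplies each number of a shift by 0.025 m and each number of a turn by 8 degrees. A row lasts 1/10 s, in which the tool goes at most 50 mm and 8.59 degrees, less where a joint would pass 70% of its speed; a pose out of reach is approached as far as the arm can. A call with a number of a shift or a turn outside -1 to 1 is refused whole. A call with a gripper value outside its range is refused whole. OPENING is the closure, from -1 (fully open) to 1 (shut), set as the call begins (- or left out, the last holds). The fingers move at their own pace and stop on an object; FORCE is the grip in N (left out, the last holds). Time passes only in rows, so rows that do not move let the fingers close. It gives the time, the measured TCP pose, the force and the opening at its end, in the units of the state.
- env.state(): the state, without advancing time (a new reading comes with each control period).
- eyes.get_image(name): name is "scene" or "top" or "wrist"; returns the picture (420x560x3 uint8, red, green, blue); there is no depth.
- eyes.camera_params(name): a dict with "K" (3x3 intrinsics, pixels), "camera_from_world" (4x4, takes a point from world to camera coordinates); the wrist camera has in their place "tool_from_camera" (4x4, takes a point from camera to tool coordinates, whose origin is the TCP and whose axes are the flange's). Camera axes: x right, y up, looking along -z (the intrinsics and any distortion apply to the point x, -y, -z); pixel columns grow to the right and rows downward; lengths in m; the calibration is good to about 2 mm. A picture is of the moment at which its call begins: read the wrist's pose just before it. camera_params takes no time and is no camera call.
- env.close_job(): hands the job in, once; it reports no verdict.
Trained networks look in the newest picture that a camera, given by its name, has taken for a name from the list of things; names that differ only in an ending like _2 or _b are one class to them, and where a whole thing is asked for, a point or a joint stands for the part that bears it (a point fixed in the world has none). Each returns a list of dicts, best first, with "score" (0 to 1); they miss things now and then, are a little off and sometimes report something else, mostly with a low value. They report only what shows in the picture. A call takes as long as a camera call. They do not tell look-alikes from the thing itself.
- eyes.masks_of(camera, target): "pixels" (420x560 bool, what is visible of it) and "box" ([left, top, right, bottom] in pixels, round what is visible of it).
The state is a dict: "time": time; "qpos": joint angles; "dq": joint speeds; "joint_torque": joint torques, N m; "ee_pos": TCP position; "ee_rot": TCP orientation; "force": force on the tool from outside, world axes, zero at the start; "ft_torque": the same for the moment, N m; "grip_width": finger opening in m.
Only numpy, scipy, OpenCV 4.12 (cv2) and the standard library are available. Lean on these libraries where they do the work, as an engineer would, in place of code of your own. Each camera call takes 0.05 s, during which the arm holds its last target.

## Working session

There is one attempt and no reset: what is moved stays moved. The work goes in short steps, Python scripts to look and compute and a shell command to move; the robot and the scene stay as the last step left them, time stands still between calls to the robot, and variables do not carry over. Pictures are saved under pics/ and viewed, and the job is handed in when it is done.

```bash
ls; mkdir -p pics; python3 - <<'E'
from cell import env, eyes
import cv2
print(env.state())
for n in ["scene","top","wrist"]:
    im=eyes.get_image(n); cv2.imwrite(f"pics/{n}0.png",im[:,:,::-1]); 
    p=eyes.camera_params(n); print(n,p)
E
```

```text
pics
{'time': 0.0, 'qpos': array([70.87046899, 27.37638876,  1.27956728, 89.17857291, -0.65906179,
       63.55795253, -4.76162166]), 'dq': array([-0.0121091 ,  0.05061705,  0.06558755,  0.04936121, -0.06291195,
       -0.06892351,  0.00346304]), 'joint_torque': array([-1.63935107e-03, -5.96456265e+01,  1.60741836e+00, -2.81199056e+01,
        1.24703109e-02,  9.26051434e-03,  1.25069900e-05]), 'ee_pos': array([ 0.1509621 , -0.65729013,  0.23031671]), 'ee_rot': array([-1.79894693e+02,  7.54761426e-03,  1.29370430e+01]), 'force': array([ 0.00941587,  0.65713347, -0.66229324]), 'ft_torque': array([-0.03622201, -0.03697978,  0.00068951]), 'grip_width': 0.0853816656863924}
scene {'K': array([[401.59824284,   0.        , 283.45367244],
       [  0.        , 401.59824284, 207.03581781],
       [  0.        ,   0.        ,   1.        ]]), 'camera_from_world': array([[-0.77327262, -0.63404777,  0.00573417,  0.38573988],
       [ 0.45498304, -0.54854456,  0.70149077, -0.28842604],
       [-0.44163321,  0.54505256,  0.71265547, -0.78384966],
       [ 0.        ,  0.        ,  0.        ,  1. 
[... 272 characters left out ...]
408793,  0.01945704,  0.17661363, -0.49456993],
       [-0.17645811, -0.00945283,  0.98426276, -1.37114854],
       [ 0.        ,  0.        ,  0.        ,  1.        ]])}
wrist {'K': array([[291.3786648 ,   0.        , 280.31330133],
       [  0.        , 291.3786648 , 206.73248162],
       [  0.        ,   0.        ,   1.        ]]), 'tool_from_camera': array([[-3.24847181e-04,  9.62385955e-01,  2.71685788e-01,
         6.81974607e-02],
       [ 9.99999900e-01,  3.96364572e-04, -2.08360361e-04,
        -6.92535861e-04],
       [-3.08209706e-04,  2.71685693e-01, -9.62385988e-01,
        -1.42276557e-01],
       [ 0.00000000e+00,  0.00000000e+00,  0.00000000e+00,
         1.00000000e+00]])}
```

View pics/scene0.png

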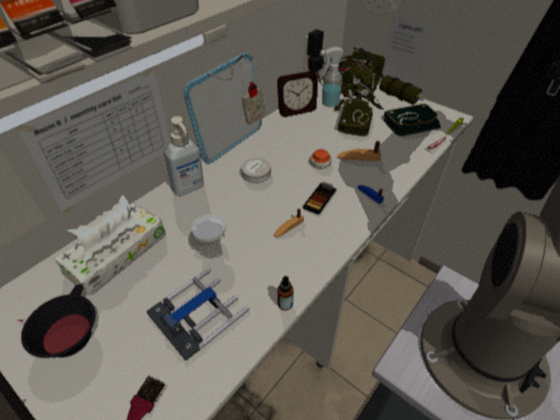

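View pics/top0.png

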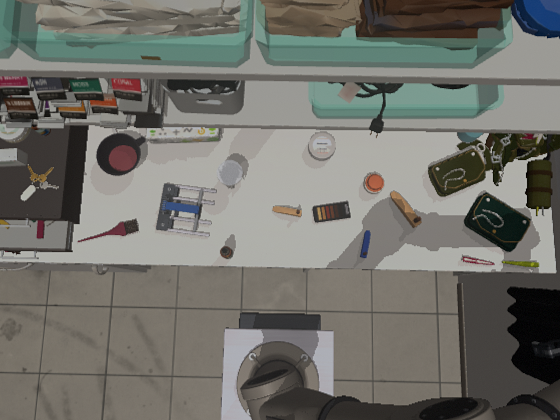

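View pics/wrist0.png

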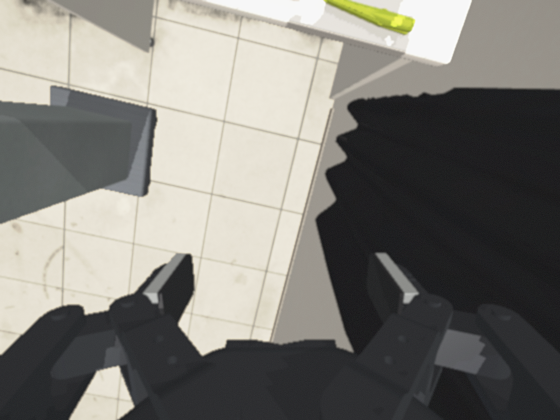

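```bash
cat > h.py <<'E'
import numpy as np, cv2
from cell import env, eyes
from scipy.spatial.transform import Rotation as R
def cam(n, st=None):
    p=eyes.camera_params(n); K=np.array(p["K"])
    if n=="wrist":
        st=st or env.state()
        T=np.eye(4); T[:3,:3]=R.from_euler('xyz',st['ee_rot'],degrees=True).as_matrix(); T[:3,3]=st['ee_pos']
        C=np.linalg.inv(T@np.array(p["tool_from_camera"]))
    else: C=np.array(p["camera_from_world"])
    return K,C
def ray(n,uv,z,st=None):
    K,C=cam(n,st); uv=np.atleast_2d(uv).astype(float)
    d=np.c_[(uv[:,0]-K[0,2])/K[0,0], -(uv[:,1]-K[1,2])/K[1,1], -np.ones(len(uv))]
    Ci=np.linalg.inv(C); o=Ci[:3,3]; w=d@Ci[:3,:3].T
    t=(z-o[2])/w[:,2]
    return (o+w*t[:,None])
def proj(n,P,st=None):
    K,C=cam(n,st); P=np.atleast_2d(P); c=P@C[:3,:3].T+C[:3,3]
    return np.c_[K[0,0]*c[:,0]/-c[:,2]+K[0,2], -K[1,1]*c[:,1]/-c[:,2]+K[1,2]]
E
python3 - <<'E'
from h import *
ims={}
for cn in ["top","scene"]:
    ims[cn]=eyes.get_image(cn)
    for t in ["prop_mid","card_mid","press","press_arm","buds","dropper","timer"]:
        for d in eyes.masks_of(cn,t):
            if d['score']<0.2: continue
            m=d['pixels']; ys,xs=np.nonzero(m); c=(xs.mean(),ys.mean())
            r=cv2.minAreaRect(np.c_[xs,ys].astype(np.float32))
            print(cn,t,round(d['score'],2),d['box'],np.round(c,1),"w@0.01",np.round(ray(cn,[c],.01)[0],3), np.round(r[1],1),round(r[2],1),m.sum())
    im=ims[cn]
c=cv2.resize(ims["top"][120:275,140:440],None,fx=2.6,fy=2.6,interpolation=cv2.INTER_CUBIC); cv2.imwrite("pics/topcrop.png",c[:,:,::-1])
print(env.state()['time'])
E
```

```text
top prop_mid 0.86 [388.8, 191.5, 422.7, 226.7] [405.6 209.2] w@0.01 [ 0.51  -0.376  0.01 ] [41.8 12.1] 49.1 431
top prop_mid 0.74 [273.3, 206.0, 300.9, 217.7] [287.1 210.5] w@0.01 [ 0.499 -0.02   0.01 ] [27.6  7.4] 9.5 183
top prop_mid 0.69 [163.0, 191.8, 201.2, 233.0] [186.7 208.8] w@0.01 [0.498 0.284 0.01 ] [39.5 40.3] 2.7 502
top prop_mid 0.53 [361.6, 232.2, 369.1, 259.8] [365.1 244.5] w@0.01 [ 0.401 -0.253  0.01 ] [ 6.1 26.5] 11.3 152
top card_mid 0.62 [312.5, 202.0, 350.5, 222.0] [331.2 211.5] w@0.01 [ 0.499 -0.152  0.01 ] [16.7 36.6] 81.5 602
top press 0.82 [154.5, 183.3, 215.2, 234.7] [180.6 208. ] w@0.01 [0.5   0.302 0.01 ] [54.  48.3] 9.1 1719
top press_arm 0.84 [164.4, 200.4, 204.1, 230.1] [185.4 209.1] w@0.01 [0.497 0.288 0.01 ] [28.9 38. ] 88.4 344
top buds 0.7 [217.2, 158.5, 241.7, 189.6] [229.3 172.7] w@0.01 [0.613 0.159 0.01 ] [25.2 25.5] 33.7 536
top timer 0.91 [363.9, 172.7, 385.1, 193.3] [373.7 183. ] w@0.01 [ 0.589 -0.281  0.01 ] [18. 20.] 90.0 316
scene prop_mid 0.92 [339.1, 140.7, 382.8, 166.7] [362.9 154.4] w@0.01 [ 0.504 -0.383  0.01 ] [21. 43.] 90.0 527
scene 
[... 293 characters left out ...]
 0.494 -0.145  0.01 ] [18.8 35.4] 34.7 613
scene press 0.65 [147.2, 269.4, 248.2, 359.5] [191.9 316.3] w@0.01 [0.492 0.306 0.01 ] [64.3 83.4] 51.8 3435
scene press_arm 0.79 [165.6, 281.6, 232.7, 330.0] [196.1 305. ] w@0.01 [0.505 0.282 0.01 ] [52.4 54.1] 37.1 776
scene buds 0.67 [191.9, 217.2, 226.1, 259.8] [209.  234.6] w@0.01 [0.628 0.131 0.01 ] [42. 33.] 90.0 1081
scene buds 0.26 [164.6, 275.3, 233.8, 328.7] [196.3 304.7] w@0.01 [0.506 0.282 0.01 ] [53.2 54.6] 37.1 849
scene dropper 0.71 [276.8, 274.1, 292.6, 312.4] [285.1 295.5] w@0.01 [0.375 0.145 0.01 ] [33. 15.] 90.0 435
scene timer 0.78 [309.6, 150.2, 330.2, 166.3] [320.6 159.2] w@0.01 [ 0.589 -0.284  0.01 ] [19.8 18.4] 45.0 308
0.95
```

View pics/topcrop.png

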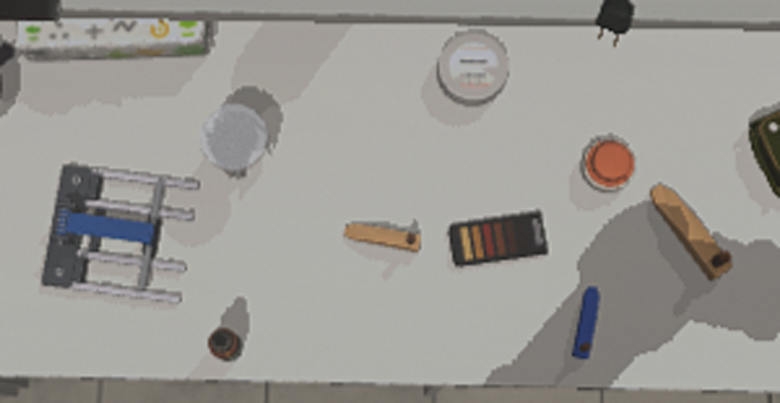

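The large tan wedge at top (405,209) is 41.8 px, about 125 mm. The small tan one at (287,211) is about 84 mm, and the blue one is at (365,244). The larger non-blue one fits the description. I'll approach it and confirm with the wrist camera.

```bash
python3 -m creep '[[[1,0.8,0,0,0,0.6],[1,0.8,0,0,0,0.6],[1,0.8,0,0,0,0.6],[1,0.8,0,0,0,0.6],[1,0.8,0,0,0,0.6]]]' -1 40
python3 -m creep '[[[1,0.8,0,0,0,0.3],[1,0.8,0,0,0,0],[1,0.8,0,0,0,0],[1,0.8,0,0,0,0],[1,0.8,0,0,0,0]]]'
python3 -m creep '[[[1,1,0,0,0,0],[0.8,1,0,0,0,0],[0.5,1,0,0,0,0],[0.5,0.5,0,0,0,0],[0,0,0,0,0,0]]]'
python3 - <<'E'
from h import *
st=env.state(); im=eyes.get_image("wrist"); print(st['ee_pos'],st['ee_rot'],st['force'])
for d in eyes.masks_of("wrist","prop_mid"):
    m=d['pixels'];ys,xs=np.nonzero(m)
    print(d['score'],d['box'],ray("wrist",[(xs.mean(),ys.mean())],.013,st))
cv2.imwrite("pics/w1.png",im[:,:,::-1])
E
```

```text
time: 1.45
ee_pos: [0.2788, -0.5557, 0.2315]
ee_rot: [180.0, -0.0, 37.4]
force: [0.6, -0.8, 1.3]
grip_width: 0.0854
time: 1.95
ee_pos: [0.4033, -0.4555, 0.2315]
ee_rot: [180.0, -0.0, 39.6]
force: [0.4, -1.4, -0.2]
grip_width: 0.0858
time: 2.45
ee_pos: [0.4743, -0.366, 0.2316]
ee_rot: [180.0, -0.1, 39.9]
force: [-0.4, -0.2, 0.5]
grip_width: 0.0849
[ 0.47426755 -0.36597122  0.23158018] [ 1.79993640e+02 -1.05468933e-01  3.98551880e+01] [-0.42266638 -0.20871905  0.53328932]
0.66 [290.1, 104.8, 314.8, 217.9] [[ 0.51136813 -0.37147246  0.013     ]]
0.66 [140.6, 144.9, 202.3, 191.2] [[ 0.40185211 -0.2528486   0.013     ]]
```

View pics/w1.png

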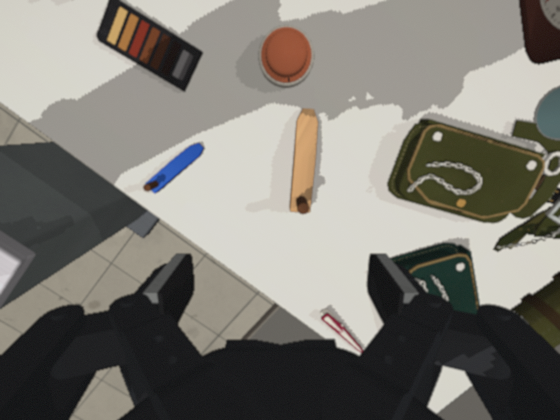

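```bash
cat >> h.py <<'E'
from scipy.optimize import minimize
def cyl(x,y,r,z0,z1,n=12):
    a=np.arange(n)*2*np.pi/n
    return np.vstack([np.c_[x+r*np.cos(a),y+r*np.sin(a),np.full(n,z)] for z in (z0,z1)])
def box(x0,x1,y0,y1,z0,z1): return np.array([[x,y,z] for x in(x0,x1) for y in(y0,y1) for z in(z0,z1)])
M=1e-3
PROP=[np.vstack([box(-13,13,-62.5,7.5,0,26),box(-7,7,62.5,62.5,0,8),box(-12,12,45,45,0,12)])*M, cyl(0,-47,7,26,62)*M]
CARD=[np.vstack([box(-25,25,-55,47,0,8),box(-17,17,55,55,0,8),box(-22.7,22.7,52.7,52.7,0,8)])*M, box(-15,15,-49,-41,8,22)*M]
def place(P,q,z=0):
    c,s=np.cos(q[2]),np.sin(q[2]); return P@np.array([[c,-s,0],[s,c,0],[0,0,1]]).T+[q[0],q[1],z]
S=4
def render(n,parts,q,st,shape=(420,560),z=0):
    m=np.zeros((shape[0]*S,shape[1]*S),np.uint8)
    for P in parts:
        uv=(proj(n,place(P,q,z),st)+.5)*S-.5
        cv2.fillConvexPoly(m,cv2.convexHull(np.round(uv).astype(np.int32)),1)
    return m
def fit(views,parts,q0,z=0):
    """views: list of (cam,state,mask)"""
    big=[cv2.resize(m.astype(np.uint8),None,fx=S,fy=S,interpolation=cv2.INTER_NEAREST) for _,_,m in views]
    def f(v):
        q=[v[0]/100,v[1]/100,v[2]/10]; L=0
        for (n,st,_),b in zip(views,big):
            r=render(n,parts,q,st,z=z); L-=(r&b).sum()/max(1,(r|b).sum())
        return L
    v0=np.array([q0[0]*100,q0[1]*100,q0[2]*10]); 
    best=None
    for k in range(2):
        s=np.vstack([v0]+[v0+d for d in np.eye(3)*[1,1,1]*(1 if k==0 else .3)])
        o=minimize(f,v0,method='Nelder-Mead',options=dict(initial_simplex=s,xatol=1e-3,fatol=1e-5)); v0=o.x
    return np.array([v0[0]/100,v0[1]/100,v0[2]/10]),-o.fun/len(views)
def overlay(n,im,parts,q,st,col=(255,0,255),z=0):
    im=im.copy()
    for P in parts:
        uv=proj(n,place(P,q,z),st)
        cv2.polylines(im,[cv2.convexHull(np.round(uv*8).astype(np.int32))],True,col,1,cv2.LINE_AA,3)
    return im
E
python3 - <<'E'
from h import *
st=env.state(); im=eyes.get_image("wrist")
d=[d for d in eyes.masks_of("wrist","prop_mid") if d['box'][0]>250][0]
q,s=fit([("wrist",st,d['pixels'])],PROP,[.51,-.373,np.radians(-50)]); print(q,np.degrees(q[2]),s)
o=overlay("wrist",im,PROP,q,st)
cs=eyes.masks_of("wrist","card_mid")
for c in cs[:1]:
    print(c['score'],c['box'])
    q,s=fit([("wrist",st,c['pixels'])],CARD,[.5,-.15,np.radians(0)]); print(q,np.degrees(q[2]),s)
    o=overlay("wrist",o,CARD,q,st,(0,255,0))
cv2.imwrite("pics/w2.png",cv2.resize(o[0:230,60:350],None,fx=2.6,fy=2.6,interpolation=cv2.INTER_CUBIC)[:,:,::-1])
it=eyes.get_image("top")
d=eyes.masks_of("top","prop_mid")[0]; print(d['box'])
q,s=fit([("top",None,d['pixels'])],PROP,[.51,-.373,np.radians(-50)]); print(q,np.degrees(q[2]),s)
for c in eyes.masks_of("top","card_mid")[:1]:
    q,s=fit([("top",None,c['pixels'])],CARD,[.5,-.15,np.radians(0)]); print(q,np.degrees(q[2]),s)
E
```

```text
[ 0.51218449 -0.37080616 -0.94945488] -54.39975756513987 0.9558901215002641
0.66 [93.8, 0.0, 196.6, 86.9]
[ 0.49824244 -0.1509819   0.16624995] 9.52542067562112 0.9812126495596912
[392.0, 191.0, 416.0, 226.2]
[ 0.52009023 -0.36792371 -0.93159099] -53.376231979245325 0.6981185060376299
[ 0.49898418 -0.15218549  0.18911381] 10.835422984681099 0.9425734864707027
```

View pics/w2.png

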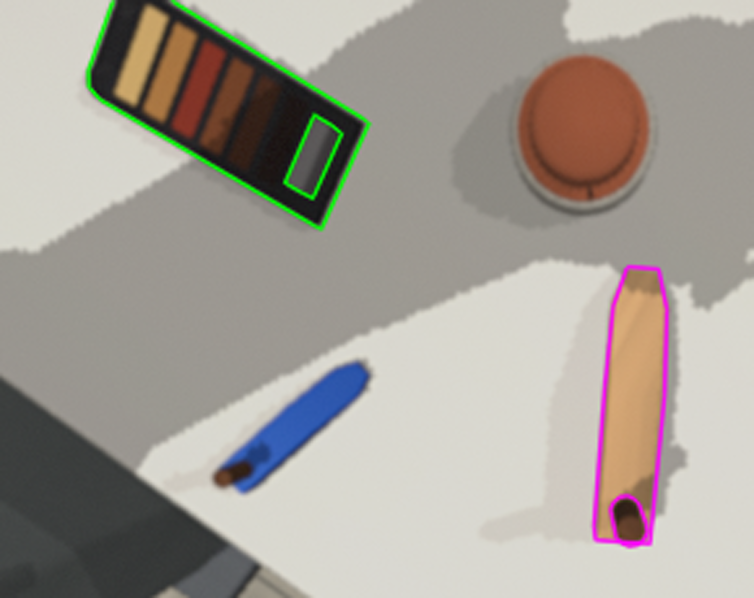

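Confirmed: the prop is the tan wedge at wrist pixel (304,160), with its nose at (308,110) and its dowel at (302,205). The 125 mm model fits it with IoU 0.96. Going down to grasp its tail.

```bash
python3 -m creep '[[[0,-0.5,-0.9,0,0,-0.26],[0,-0.4,-0.9,0,0,-0.27],[0,-0.4,-0.9,0,0,0],[0,0,-0.9,0,0,0],[0,0,-0.9,0,0,0]]]' 0.0
python3 -m creep '[[[0,0,-0.9,0,0,0],[0,0,-0.9,0,0,0],[0,0,-0.9,0,0,0],[0,0,-0.9,0,0,0],[0,0,-0.5,0,0,0]]]'
python3 -m creep '[[[0,0,-0.15,0,0,0],[0,0,0,0,0,0]]]'
python3 - <<'E'
from h import *
st=env.state(); print(st['ee_pos'],st['ee_rot'],st['force'],st['grip_width'])
im=eyes.get_image("wrist");cv2.imwrite("pics/w3.png",im[:,:,::-1])
E
```

```text
time: 3.35
ee_pos: [0.4706, -0.4039, 0.1179]
ee_rot: [180.0, 0.0, 35.0]
force: [-0.6, -0.3, 0.6]
grip_width: 0.0427
time: 3.85
ee_pos: [0.4699, -0.4028, 0.0145]
ee_rot: [-179.9, 0.1, 35.1]
force: [-0.6, 0.7, 0.3]
grip_width: 0.0428
time: 4.05
ee_pos: [0.4711, -0.403, 0.0125]
ee_rot: [-180.0, 0.0, 35.1]
force: [-0.7, 0.2, -0.3]
grip_width: 0.0429
[ 0.47106213 -0.40304674  0.01250741] [-1.79985738e+02  4.80222046e-03  3.50823783e+01] [-0.68399092  0.19166973 -0.25214269] 0.04288275591429583
```

View pics/w3.png

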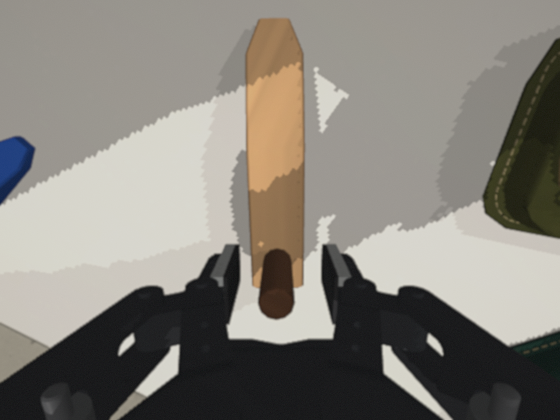

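```bash
python3 -m creep '[[[0.1,0.15,0,0,0,0.05],[0,0,0,0,0,0],[0,0,0,0,0,0]]]'
python3 -m creep '[[[0,0,0,0,0,0],[0,0,0,0,0,0],[0,0,0,0,0,0],[0,0,0,0,0,0],[0,0,0,0,0,0]]]' 1 60
python3 -m creep '[[[0,0,0.3,0,0,0],[0,0,0.7,0,0,0],[0,0,1,0,0,0],[0,0,1,0,0,0],[0,0,1,0,0,0]]]'
python3 - <<'E'
from h import *
st=env.state(); print(st['ee_pos'],st['ee_rot'],st['force'],st['grip_width'])
im=eyes.get_image("wrist");cv2.imwrite("pics/w4.png",im[:,:,::-1])
E
```

```text
time: 4.4
ee_pos: [0.4743, -0.3991, 0.0133]
ee_rot: [179.9, -0.0, 35.5]
force: [-0.1, 0.3, -0.4]
grip_width: 0.0428
time: 4.9
ee_pos: [0.4739, -0.3994, 0.0132]
ee_rot: [180.0, -0.0, 35.5]
force: [-1.2, 1.0, 5.9]
grip_width: 0.0245
time: 5.4
ee_pos: [0.4732, -0.3989, 0.1134]
ee_rot: [-180.0, 0.0, 35.5]
force: [0.1, -0.1, -1.5]
grip_width: 0.0243
[ 0.4731563  -0.39891329  0.11343225] [-1.79953875e+02  1.52918169e-02  3.54899720e+01] [ 0.07716472 -0.05403689 -1.46609088] 0.024287908038170485
```

View pics/w4.png

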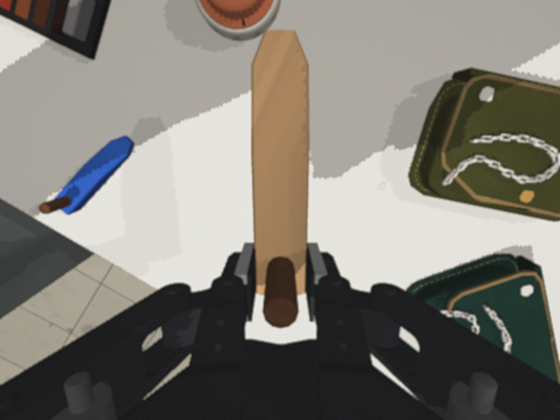

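```bash
python3 -m creep '[[[0,0.8,1,0,0,0.8],[0,1,1,0,0,0.8],[0.2,1,1,0,0,0.8],[0.2,1,1,0,0,0.8],[0.2,1,1,0,0,0.8]]]'
python3 -m creep '[[[0.2,1,0.5,0,0,0.8],[0.2,1,0,0,0,0.8],[0,1,0,0,0,0.3],[0,1,0,0,0,0],[0,1,0,0,0,0]]]'
python3 -m creep '[[[0,1,0,0,0,0],[0,1,0,0,0,0],[0,1,0,0,0,0],[0,1,0,0,0,0],[0,1,0,0,0,0]]]'
python3 -m creep '[[[0,1,0,0,0,0],[0,1,0,0,0,0],[0,1,0,0,0,0],[0,1,0,0,0,0],[0,1,0,0,0,0]]]'
python3 -m creep '[[[0,1,0,0,0,0],[0,1,0,0,0,0],[0,0.5,0,0,0,0],[0,0,0,0,0,0],[0,0,0,0,0,0]]]'
python3 - <<'E'
from h import *
im=eyes.get_image("wrist");st=env.state(); print(st['ee_pos'],st['ee_rot'],st['force'],st['grip_width'])
cv2.imwrite("pics/w5.png",im[:,:,::-1])
E
```

```text
time: 5.95
ee_pos: [0.4882, -0.278, 0.2385]
ee_rot: [-180.0, 0.0, 67.8]
force: [0.5, -0.5, -1.0]
grip_width: 0.0245
time: 6.45
ee_pos: [0.4977, -0.1528, 0.2495]
ee_rot: [-179.9, -0.0, 82.6]
force: [0.6, -0.7, -0.5]
grip_width: 0.0246
time: 6.95
ee_pos: [0.4976, -0.028, 0.2495]
ee_rot: [-179.9, 0.0, 82.6]
force: [0.2, 0.2, -0.3]
grip_width: 0.0245
time: 7.45
ee_pos: [0.4976, 0.0968, 0.2495]
ee_rot: [-179.9, 0.0, 82.6]
force: [1.3, 0.2, -1.5]
grip_width: 0.0241
time: 7.95
ee_pos: [0.4984, 0.1572, 0.2497]
ee_rot: [-180.0, 0.1, 82.6]
force: [0.5, -0.5, 0.1]
grip_width: 0.0243
[0.49861746 0.156725   0.24968188] [-1.79971161e+02  7.21911235e-02  8.25823908e+01] [ 0.4016544  -0.98844193 -1.32939608] 0.02499484518388517
```

View pics/w5.png

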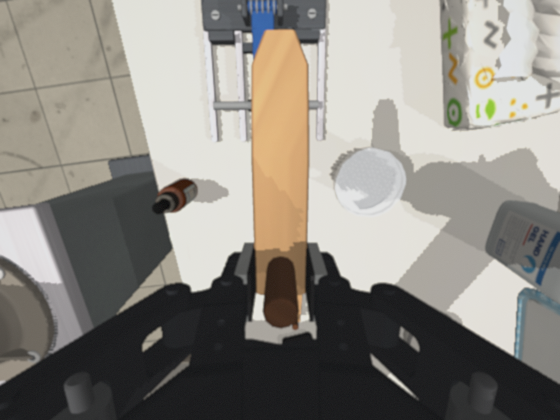

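```bash
python3 - <<'E'
from h import *
im=cv2.imread("pics/w5.png")
cv2.imwrite("pics/w5c.png",cv2.resize(im[0:150,190:345],None,fx=4,fy=4,interpolation=cv2.INTER_CUBIC))
E
```

```text
(no output)
```

View pics/w5c.png

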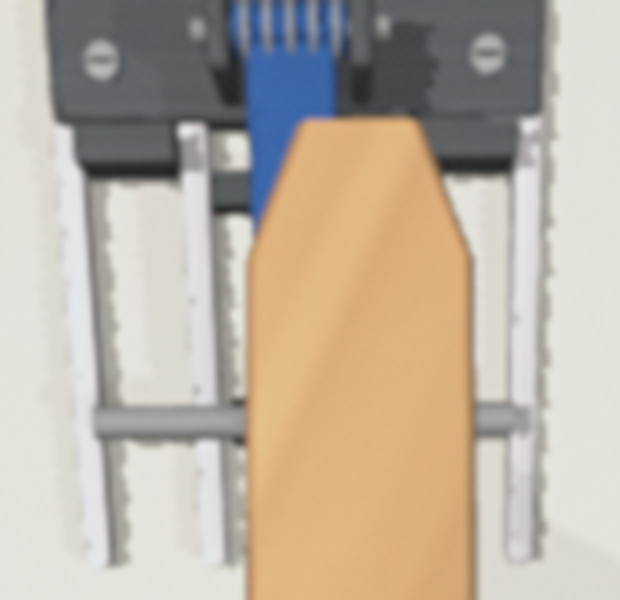

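```bash
cat >> h.py <<'E'
from scipy.optimize import least_squares
def fitpress(uvs, pts, st, q0=(.5,.29,-.12),cam="wrist",w=None):
    # pts entries: (x,y,z) mm with None = free coordinate
    uvs=np.array(uvs,float)
    def f(q):
        out=[]
        c,s=np.cos(q[2]),np.sin(q[2])
        for uv,p in zip(uvs,pts):
            W=ray(cam,[uv],p[2]*M,st)[0]; d=W[:2]-q[:2]
            l=np.array([c*d[0]+s*d[1],-s*d[0]+c*d[1]])*1e3
            for k in (0,1):
                if p[k] is not None: out.append(l[k]-p[k])
        return out
    o=least_squares(f,q0,x_scale=[.01,.01,.01]); return o.x,np.round(o.fun,1)
E
python3 - <<'E'
from h import *
st=env.state()
A=lambda x,y:(190+x/4,y/4)
uv=[A(65,125),A(98,555),A(98,565),A(195,125),A(215,555),A(215,564),A(528,125),A(518,555),A(518,562),A(150,420),A(495,420)]
P=[(-67.5,None,10),(-67.5,None,10),(None,-54,5),(-30.5,None,10),(-30.5,None,10),(None,-54,5),(67.5,None,10),(67.5,None,10),(None,-54,5),(None,-10,17),(None,-10,17)]
q,r=fitpress(uv,P,st); print(q,np.degrees(q[2]),r)
im=eyes.get_image("wrist")
PR=[box(a,a+8,-54,80,0,10)*M for a in(-71.5,-34.5,26.5,63.5)]+[box(-64,64,-15,-5,12,22)*M]
o=overlay("wrist",im,PR,q,st)
for n,z in [("buds",0),("dropper",0)]:
    for d in eyes.masks_of("wrist",n)[:1]: print(n,d['score'],d['box'])
    cylp=cyl(0,0,.0385 if n=="buds" else .0165,0,.08 if n=="buds" else .102,24)
    q0=[.61,.16,0] if n=="buds" else [.38,.15,0]
    qq,s=fit([("wrist",st,d['pixels'])],[cylp],q0); print(n,qq,s)
    o=overlay("wrist",o,[cylp],qq,st,(0,255,0))
    c,sn=np.cos(q[2]),np.sin(q[2]); dd=qq[:2]-q[:2]; print("in press mm",1e3*(c*dd[0]+sn*dd[1]),1e3*(-sn*dd[0]+c*dd[1]))
# held prop relative to tool
d=eyes.masks_of("wrist","prop_mid")[0]; print(d['score'],d['box'])
cv2.imwrite("pics/w6.png",cv2.resize(o[0:240,140:420],None,fx=2.5,fy=2.5,interpolation=cv2.INTER_CUBIC)[:,:,::-1])
E
```

```text
[ 0.49351641  0.26035324 -0.11988351] -6.868818878097305 [-0.4  0.4  0.5  0.4  0.8  0.4 -0.8 -0.4  0.1  0.  -1. ]
buds 0.73 [331.7, 147.1, 406.2, 216.7]
buds [0.59567359 0.1521226  0.14692792] 0.8836794530542758
in press mm 114.36795996321584 -95.23617920875088
dropper 0.83 [153.0, 180.4, 200.1, 213.4]
dropper [0.37879813 0.16314652 0.07593779] 0.682225237449118
in press mm -102.26930795533005 -110.22894153000094
0.95 [249.3, 28.3, 305.2, 326.3]
```

View pics/w6.png

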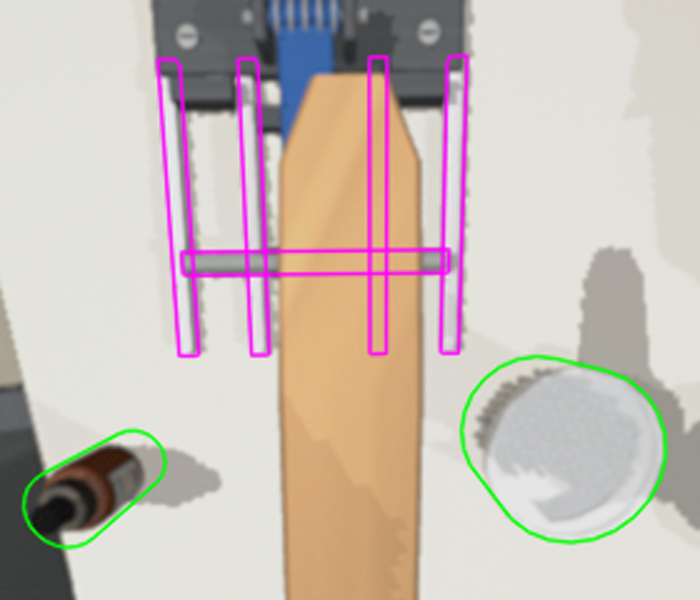

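```bash
python3 - <<'E'
from h import *
st=env.state()
B=[cyl(0,0,.0385,0,.08,24)]; D=[cyl(0,0,.0165,0,.06,24),cyl(0,0,.009,.06,.102,24)]
ims={n:eyes.get_image(n) for n in("wrist","top","scene")}
for name,parts,q0 in [("buds",B,[.6,.155,0]),("dropper",D,[.38,.155,0])]:
    V=[]
    for n in ims:
        ds=eyes.masks_of(n,name)
        ds=[d for d in ds if d['score']>.3]
        if not ds: continue
        d=ds[0]; s_=st if n=="wrist" else None
        q,s=fit([(n,s_,d['pixels'])],parts,q0); print(name,n,round(d['score'],2),d['box'],q[:2],s)
        ims[n]=overlay(n,ims[n],parts,q,s_)
cv2.imwrite("pics/a.png",cv2.resize(ims["wrist"][120:240,140:420],None,fx=2.8,fy=2.8,interpolation=cv2.INTER_CUBIC)[:,:,::-1])
c1=cv2.resize(ims["top"][140:270,140:260],None,fx=3.3,fy=3.3,interpolation=cv2.INTER_CUBIC)
c2=cv2.resize(ims["scene"][200:330,180:300],None,fx=3.3,fy=3.3,interpolation=cv2.INTER_CUBIC)
cv2.imwrite("pics/b.png",np.hstack([c1,c2])[:,:,::-1])
E
```

```text
buds wrist 0.64 [329.9, 146.7, 407.5, 217.2] [0.59501716 0.15231489] 0.8674518956767172
buds top 0.7 [232.6, 160.6, 242.0, 178.7] [0.60855435 0.13344983] 0.16025988088792636
buds scene 0.73 [147.3, 268.8, 247.5, 360.8] [0.6   0.155] -0.0
dropper wrist 0.83 [155.0, 178.1, 200.1, 216.2] [0.36824386 0.15847354] 0.8772398772398773
dropper top 0.54 [221.7, 250.7, 228.1, 254.5] [0.36660804 0.15821342] 0.29357798165137616
dropper scene 0.9 [278.5, 275.2, 292.2, 312.0] [0.36659192 0.15661213] 0.8534798534798534
```

View pics/a.png

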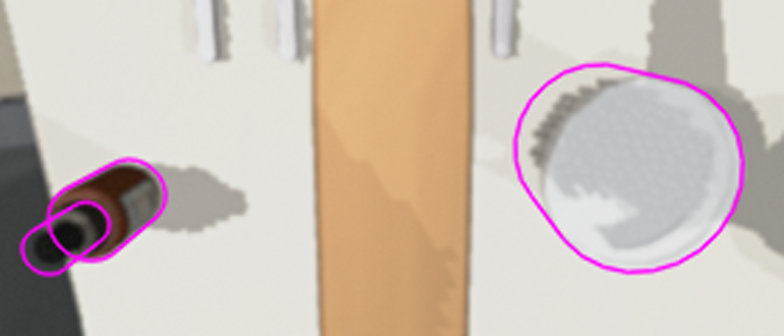

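View pics/b.png

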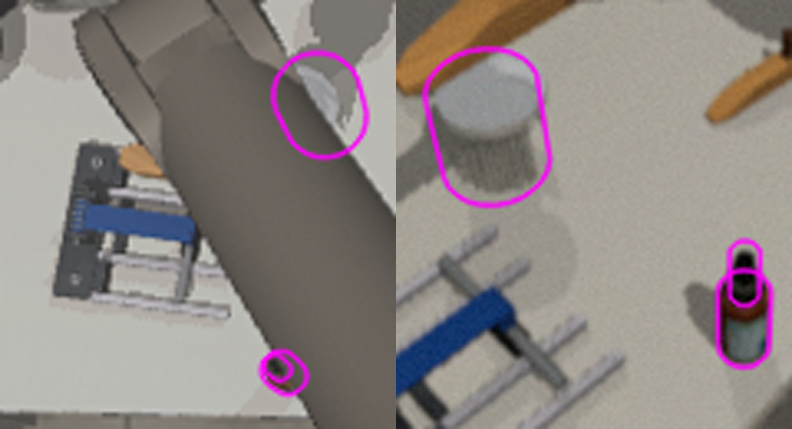

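```bash
python3 - <<'E'
from h import *
p=eyes.camera_params("wrist");K=p["K"];T=np.array(p["tool_from_camera"])
for uv in [(165,285),(150,300),(395,285),(190,290),(130,305),(100,320),(245,245),(315,245),(20,390)]:
    d=T[:3,:3]@np.array([(uv[0]-K[0,2])/K[0,0],-(uv[1]-K[1,2])/K[1,1],-1]); o=T[:3,3]
    for xx in (0.011,):
        t=(xx-o[0])/d[0]; print(uv,np.round((o+t*d)*1e3,1))
E
```

```text
(165, 285) [ 11.  -44.4 -44.5]
(150, 300) [ 11.  -45.9 -54.3]
(395, 285) [ 11.   42.4 -44.6]
(190, 290) [ 11.  -33.9 -48. ]
(130, 305) [ 11.  -51.3 -57.2]
(100, 320) [ 11.  -56.8 -65. ]
(245, 245) [ 11.  -18.6  -6.7]
(315, 245) [11.  16.5 -6.7]
(20, 390) [ 11.  -60.3 -89.7]
```

Lane a is at press x = -49, and the dropper sits at about press (-113,-117). The tub crowds lane b more. A body grip would put the gripper linkage close to the dropper, so I'll set the prop at the mouth of lane a, re-grip the dowel with the jaws along the lane, and push from there.

```bash
python3 -m creep '[[[-0.6,-0.4,-0.5,0,0,0.07],[-0.6,-0.4,-0.9,0,0,0],[-0.6,-0.4,-0.9,0,0,0],[-0.6,-0.4,-0.9,0,0,0],[-0.5,-0.36,-0.9,0,0,0]]]'
python3 -m creep '[[[0,0,-1,0,0,0],[0,0,-1,0,0,0],[0,0,-0.6,0,0,0],[0,0,0,0,0,0],[0,0,0,0,0,0]]]'
python3 - <<'E'
from h import *
im=eyes.get_image("wrist");st=env.state(); print(st['ee_pos'],st['ee_rot'],st['force'],st['grip_width'])
q=np.array([.4935,.2604,np.radians(-6.87)]); c,s=np.cos(q[2]),np.sin(q[2]); d=st['ee_pos'][:2]-q[:2]; print("tcp in press",1e3*(c*d[0]+s*d[1]),1e3*(-s*d[0]+c*d[1]))
PR=[box(a,a+8,-54,80,0,10)*M for a in(-71.5,-34.5,26.5,63.5)]+[box(-64,64,-15,-5,12,22)*M]
o=overlay("wrist",im,PR,q,st); o=overlay("wrist",o,[cyl(.367,.158,.0165,0,.06),cyl(.367,.158,.009,.06,.102)],[0,0,0],st,(0,255,0))
cv2.imwrite("pics/w7.png",o[:,:,::-1])
E
```

```text
time: 9.15
ee_pos: [0.4254, 0.1089, 0.1469]
ee_rot: [180.0, 0.0, 83.3]
force: [-0.4, 0.5, -1.7]
grip_width: 0.0246
time: 9.65
ee_pos: [0.4263, 0.1097, 0.0829]
ee_rot: [-180.0, -0.0, 83.3]
force: [1.1, 0.4, -1.0]
grip_width: 0.0241
[0.42674356 0.10975739 0.08330082] [ 1.79939432e+02 -3.19616853e-02  8.32627967e+01] [ 0.18750527  0.24002941 -0.80839188] 0.02431973120995516
tcp in press -48.25771878378791 -157.54622333664187
```

View pics/w7.png

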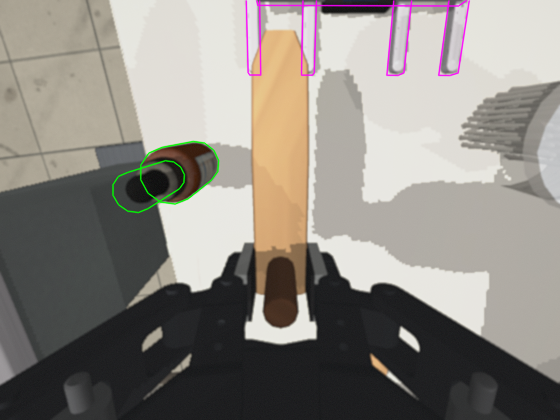

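```bash
python3 -m creep '[[[-0.03,-0.03,-0.9,0,0,0],[0,0,-0.9,0,0,0],[0,0,-0.6,0,0,0],[0,0,-0.3,0,0,0],[0,0,-0.08,0,0,0]]]'
python3 -m creep '[[[0,0,0,0,0,0],[0,0,0,0,0,0]]]'
python3 - <<'E'
from h import *
im=eyes.get_image("wrist");st=env.state(); print(st['ee_pos'],st['ee_rot'],st['force'],st['grip_width'])
cv2.imwrite("pics/w8.png",im[:,:,::-1])
E
```

```text
time: 10.2
ee_pos: [0.4258, 0.1088, 0.0132]
ee_rot: [180.0, -0.0, 83.3]
force: [-0.7, -0.7, -0.8]
grip_width: 0.0243
time: 10.4
ee_pos: [0.4261, 0.1089, 0.0139]
ee_rot: [179.9, -0.0, 83.3]
force: [0.1, -0.0, -1.2]
grip_width: 0.0247
[0.42604215 0.10877066 0.01382832] [ 1.79915010e+02 -2.98349931e-02  8.32435736e+01] [-0.85772695  0.01859766 -0.50282251] 0.0242884431234107
```

View pics/w8.png

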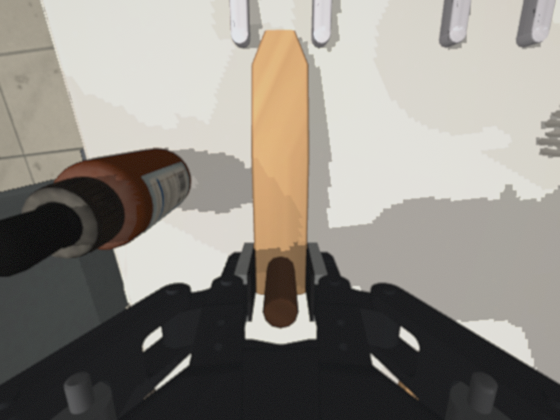

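```bash
python3 -m creep '[[[0,0,0,0,0,0],[0,0,0,0,0,0],[0,0,0.5,0,0,0],[0,0,1,0,0,0],[0,0,1,0,0,0]]]' 0.1
python3 -m creep '[[[0,0,1,0,0,-1],[0,0,0,0,0,-1],[0,0,0,0,0,-1],[0,0,0,0,0,-1],[0,0,0,0,0,-1]]]'
python3 - <<'E'
from h import *
im=eyes.get_image("wrist");st=env.state(); print(st['ee_pos'],st['ee_rot'],st['force'],st['grip_width'],st['qpos'])
E
```

```text
time: 10.95
ee_pos: [0.425, 0.1087, 0.0768]
ee_rot: [-179.9, 0.0, 83.3]
force: [0.4, -0.6, -0.4]
grip_width: 0.0384
time: 11.45
ee_pos: [0.4254, 0.1088, 0.1016]
ee_rot: [180.0, -0.1, 42.9]
force: [1.0, 0.9, -0.1]
grip_width: 0.0385
[0.425448   0.10883358 0.10155719] [ 1.79986382e+02 -5.56319190e-02  4.25581726e+01] [-0.42943474  0.29335343  0.26330249] 0.03804609192908358 [  0.47568595  18.25747262 -26.41888194 125.52634643  12.884545
  38.66728353 -82.34266004]
```

```bash
python3 -m creep '[[[0,0,0,0,0,-1],[0,0,0,0,0,-1],[0,0,0,0,0,-1],[0,0,0,0,0,-1],[0,0,0,0,0,-1]]]' -0.2
python3 -m creep '[[[0,0,0,0,0,-1],[0,0,0,0,0,-0.2],[0,0,0,0,0,0],[0,0,0,0,0,0]]]'
python3 - <<'E'
from h import *
im=eyes.get_image("wrist");st=env.state(); print(st['ee_pos'],st['ee_rot'],st['force'],st['grip_width'],st['qpos'][6])
cv2.imwrite("pics/w9.png",im[:,:,::-1])
for d in eyes.masks_of("wrist","prop_mid"):
    print(d['score'],d['box'])
E
```

```text
time: 12.0
ee_pos: [0.4253, 0.1088, 0.1012]
ee_rot: [-180.0, -0.0, 3.1]
force: [-0.0, 0.1, -0.2]
grip_width: 0.0512
time: 12.4
ee_pos: [0.4254, 0.1087, 0.1008]
ee_rot: [-180.0, -0.0, -6.1]
force: [0.3, 0.2, -0.8]
grip_width: 0.0517
[0.42539291 0.10867328 0.10073104] [-1.79988321e+02 -5.39222106e-03 -6.18290763e+00] [ 0.34290455 -0.3000497  -0.07970638] 0.05139950801092189 -126.1204144997743
0.87 [148.9, 190.0, 298.0, 240.3]
0.62 [532.5, 60.8, 556.8, 130.7]
0.57 [376.5, 85.1, 517.6, 119.6]
```

View pics/w9.png

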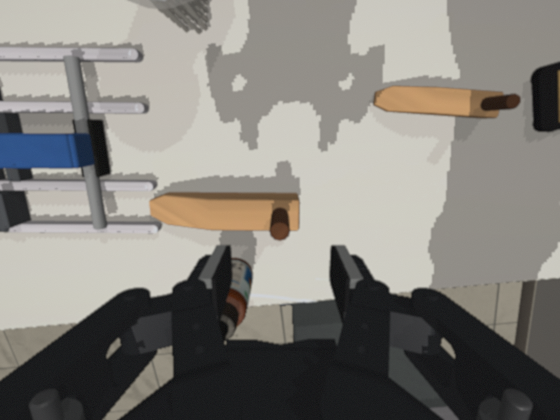

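```bash
python3 - <<'E'
from h import *
im=eyes.get_image("wrist");st=env.state()
d=[d for d in eyes.masks_of("wrist","prop_mid") if d['box'][0]<200][0]
q,s=fit([("wrist",st,d['pixels'])],PROP,[.43,.155,np.radians(-6.9)]); print(q,np.degrees(q[2]),s)
o=overlay("wrist",im,PROP,q,st)
dw=place(np.array([[0,-.047,0]]),q)[0]; print("dowel",dw, "delta from tcp",dw[:2]-st['ee_pos'][:2])
# press refit from this view : rails & rod
Q=np.array([.4935,.2604,np.radians(-6.87)])
PR=[box(a,a+8,-54,80,0,10)*M for a in(-71.5,-34.5,26.5,63.5)]+[box(-64,64,-15,-5,12,22)*M]
o=overlay("wrist",o,PR,Q,st,(0,255,0))
cv2.imwrite("pics/w10.png",cv2.resize(o[20:250,0:320],None,fx=2.5,fy=2.5,interpolation=cv2.INTER_CUBIC)[:,:,::-1])
R_=lambda p:place(np.array([[*p,0]])*M,Q)[0]
print("prop mid in press", place(np.array([[*( q[:2]-Q[:2]),0]]),[0,0,-Q[2]])*1e3)
E
```

```text
[ 0.43100859  0.1564345  -0.10919273] -6.256282366825316 0.9659965853389877
dowel [0.42588672 0.10971441 0.        ] delta from tcp [0.00050992 0.0011172 ]
prop mid in press [[ -49.6066862  -110.69407715    0.        ]]
```

View pics/w10.png

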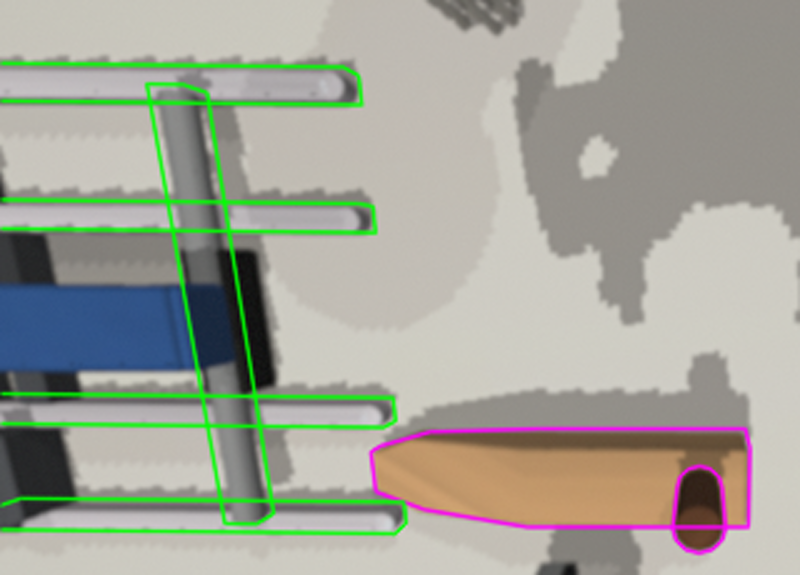

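```bash
python3 -m creep '[[[0.02,0.04,-0.9,0,0,-0.05],[0,0,-0.9,0,0,0],[0,0,-0.8,0,0,0],[0,0,-0.27,0,0,0],[0,0,0,0,0,0]]]'
python3 -m creep '[[[0,0,0,0,0,0],[0,0,0,0,0,0],[0,0,0,0,0,0],[0,0,0,0,0,0],[0,0,0,0,0,0]]]' 1 80
python3 - <<'E'
from h import *
im=eyes.get_image("wrist");st=env.state(); print(st['ee_pos'],st['ee_rot'],st['force'],st['grip_width'])
cv2.imwrite("pics/w11.png",im[:,:,::-1])
E
```

```text
time: 13.1
ee_pos: [0.4252, 0.1095, 0.0281]
ee_rot: [180.0, 0.1, -6.7]
force: [-0.0, -0.0, 0.5]
grip_width: 0.051
time: 13.6
ee_pos: [0.4266, 0.1099, 0.0298]
ee_rot: [-180.0, -0.1, -6.7]
force: [-2.1, -0.5, 6.2]
grip_width: 0.012
[0.4265732  0.10984669 0.02982579] [-1.79964973e+02 -9.76278645e-02 -6.74730890e+00] [-0.64935694 -0.50702901  5.61939324] 0.011518076202006634
```

View pics/w11.png

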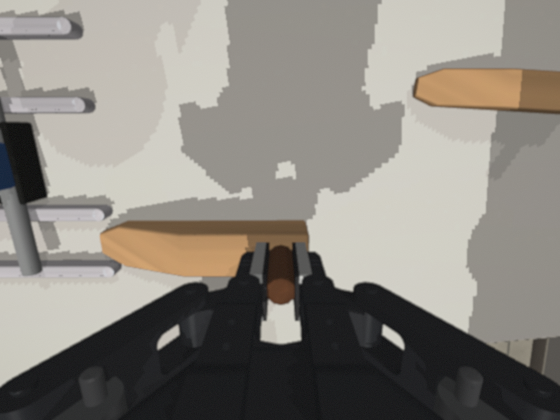

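```bash
python3 -m creep '[[[0,0,0.06,0,0,0],[0.06,0.5,0,0,0,0],[0.06,0.5,0,0,0,0],[0.06,0.5,0,0,0,0],[0.06,0.5,0,0,0,0]]]'
python3 -m creep '[[[0.03,0.25,0,0,0,0],[0.03,0.25,0,0,0,0],[0.03,0.25,0,0,0,0],[0.03,0.25,0,0,0,0]]]'
python3 - <<'E'
from h import *
im=eyes.get_image("wrist");st=env.state(); print(st['ee_pos'],st['ee_rot'],st['force'],st['grip_width'])
cv2.imwrite("pics/w12.png",im[:,:,::-1])
E
```

```text
time: 14.15
ee_pos: [0.4317, 0.1608, 0.0302]
ee_rot: [180.0, 0.0, -6.7]
force: [-2.3, -12.8, 4.8]
grip_width: 0.0115
time: 14.55
ee_pos: [0.4335, 0.1799, 0.0299]
ee_rot: [179.5, 0.2, -6.9]
force: [-1.9, -15.9, 11.4]
grip_width: 0.012
[0.43375336 0.1815107  0.02990992] [ 1.79603253e+02  1.62975095e-01 -6.86948760e+00] [ -1.49206349 -10.38667729   4.60472614] 0.01201351984538395
```

View pics/w12.png

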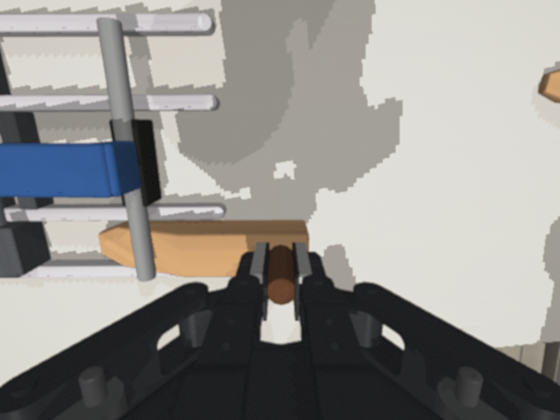

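```bash
python3 -m creep '[[[0.03,0.25,0,0,0,0],[0.03,0.25,0,0,0,0],[0.03,0.25,0,0,0,0],[0.03,0.25,0,0,0,0],[0.02,0.2,0,0,0,0]]]'
python3 -m creep '[[[0.01,0.1,0,0,0,0],[0,0,0,0,0,0],[0,0,0,0,0,0]]]'
python3 - <<'E'
from h import *
im=eyes.get_image("wrist");st=env.state(); print(st['ee_pos'],st['ee_rot'],st['force'],st['grip_width'])
Q=np.array([.4935,.2604,np.radians(-6.87)])
print("tcp in press", place(np.array([[*( st['ee_pos'][:2]-Q[:2]),0]]),[0,0,-Q[2]])*1e3)
cv2.imwrite("pics/w13.png",im[:,:,::-1])
E
```

```text
time: 15.1
ee_pos: [0.4373, 0.2117, 0.0299]
ee_rot: [179.6, 0.1, -6.9]
force: [-1.4, -10.4, 6.9]
grip_width: 0.0118
time: 15.4
ee_pos: [0.4377, 0.215, 0.0299]
ee_rot: [179.7, 0.1, -6.8]
force: [-0.8, -7.4, 5.1]
grip_width: 0.0116
[0.43774762 0.21507873 0.0298971 ] [ 1.79737271e+02  1.09668580e-01 -6.80478044e+00] [-2.1307532  -6.36549032  4.59113923] 0.011500520747676976
tcp in press [[-49.93089027 -51.66480644   0.        ]]
```

View pics/w13.png

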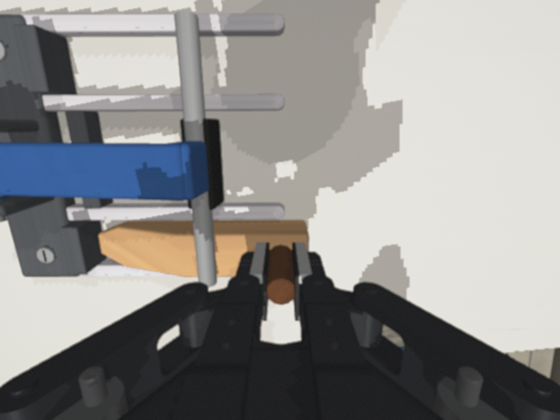

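```bash
python3 -m creep '[[[0.01,0.06,0,0,0,0],[0,0,0,0,0,0]]]'
python3 -m creep '[[[0.01,0.06,0,0,0,0],[0,0,0,0,0,0]]]'
```

```text
time: 15.65
ee_pos: [0.4379, 0.2161, 0.0299]
ee_rot: [179.7, 0.1, -6.8]
force: [-0.8, -8.0, 5.3]
grip_width: 0.0117
time: 15.85
ee_pos: [0.438, 0.217, 0.0299]
ee_rot: [179.6, 0.1, -6.8]
force: [-3.2, -9.9, 7.4]
grip_width: 0.0114
```

```bash
python3 -m creep '[[[0.01,0.08,0,0,0,0],[0,0,0,0,0,0]]]'
python3 -m creep '[[[0.01,0.08,0,0,0,0],[0,0,0,0,0,0]]]'
python3 - <<'E'
from h import *
for n in ("scene","wrist"):
    im=eyes.get_image(n)
    if n=="wrist": cv2.imwrite("pics/w14.png",im[:,:,::-1])
    else: cv2.imwrite("pics/s14.png",cv2.resize(im[250:380,130:290],None,fx=4.5,fy=4.5,interpolation=cv2.INTER_CUBIC)[:,:,::-1])
E
```

```text
time: 16.05
ee_pos: [0.438, 0.217, 0.0298]
ee_rot: [179.5, 0.2, -6.9]
force: [-3.2, -14.8, 11.9]
grip_width: 0.0114
time: 16.25
ee_pos: [0.438, 0.217, 0.0298]
ee_rot: [179.3, 0.2, -7.0]
force: [-3.7, -20.5, 15.4]
grip_width: 0.0117
```

View pics/s14.png

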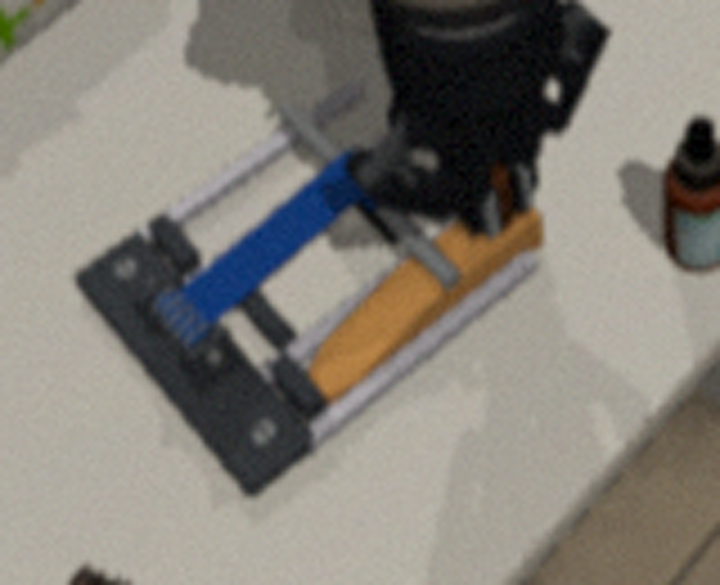

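```bash
python3 -m creep '[[[-0.02,-0.18,0,0,0,0],[0,0,0,0,0,0]]]'
python3 -m creep '[[[0,0,0,0,0,0],[0,0,0,0,0,0],[0,0,0,0,0,0],[0,0,0.4,0,0,0],[0,0,0.8,0,0,0]]]' 0.42
python3 -m creep '[[[0,0,1,0,0,0],[0,-0.5,1,0,0,0],[0,-1,1,0,0,0],[0,-1,1,0,0,0],[0,-1,0.5,0,0,0]]]'
python3 - <<'E'
from h import *
for n in ("scene","wrist"):
    im=eyes.get_image(n)
    if n=="wrist": cv2.imwrite("pics/w15.png",im[:,:,::-1])
    else: cv2.imwrite("pics/s15.png",cv2.resize(im[230:380,120:310],None,fx=4,fy=4,interpolation=cv2.INTER_CUBIC)[:,:,::-1])
E
```

```text
time: 16.55
ee_pos: [0.4381, 0.217, 0.0299]
ee_rot: [179.7, 0.1, -6.8]
force: [-1.0, -9.2, 5.3]
grip_width: 0.012
time: 17.05
ee_pos: [0.4382, 0.2197, 0.0601]
ee_rot: [179.9, 0.1, -6.7]
force: [0.4, 0.4, -0.1]
grip_width: 0.0248
time: 17.55
ee_pos: [0.4401, 0.1321, 0.1757]
ee_rot: [-179.9, -0.2, -6.7]
force: [1.4, -0.5, 0.6]
grip_width: 0.0246
```

View pics/s15.png

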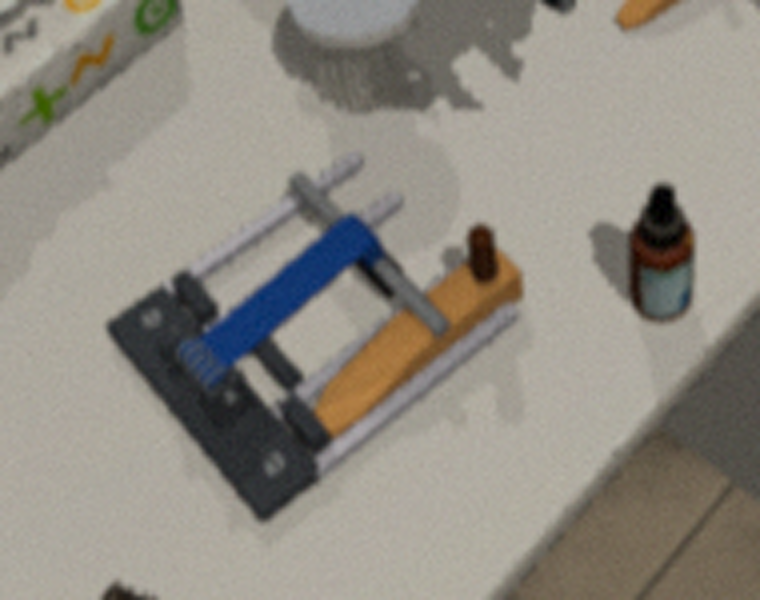

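View pics/w15.png

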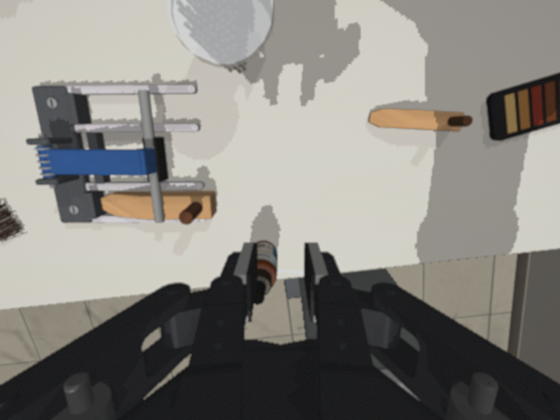

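```bash
python3 -m creep '[[[0.2,-1,0,0,0,0.7],[0.2,-1,0,0,0,0.7],[0.2,-1,0,0,0,0.6],[0.2,-1,0,0,0,0],[0.2,-1,0,0,0,0]]]' 0
python3 -m creep '[[[0.2,-1,0,0,0,0],[0.2,-1,0,0,0,0],[0.2,-1,0,0,0,0],[0.2,-1,0,0,0,0],[0.2,-1,0,0,0,0]]]'
python3 -m creep '[[[0.2,-1,0,0,0,0],[0.2,-1,-0.5,0,0,0],[0.2,-1,-0.5,0,0,0],[0,0,0,0,0,0],[0,0,0,0,0,0]]]'
python3 - <<'E'
from h import *
im=eyes.get_image("wrist");st=env.state(); print(st['ee_pos'],st['ee_rot'],st['grip_width'])
d=eyes.masks_of("wrist","card_mid")[0]; print(d['score'],d['box'])
q,s=fit([("wrist",st,d['pixels'])],CARD,[.498,-.151,np.radians(9.6)]); print(q,np.degrees(q[2]),s)
o=overlay("wrist",im,CARD,q,st)
r=place(np.array([[0,-.045,0]]),q)[0]; print("rib",r,"delta units",(r[:2]-st['ee_pos'][:2])/.025)
cv2.imwrite("pics/w16.png",o[:,:,::-1])
E
```

```text
time: 18.15
ee_pos: [0.4644, 0.0072, 0.1729]
ee_rot: [-180.0, -0.0, 9.3]
force: [0.1, -0.1, -1.0]
grip_width: 0.043
time: 18.65
ee_pos: [0.4896, -0.1177, 0.1729]
ee_rot: [-180.0, -0.0, 9.3]
force: [0.5, 0.2, 0.7]
grip_width: 0.0428
time: 19.15
ee_pos: [0.5042, -0.192, 0.1475]
ee_rot: [-179.9, 0.0, 9.3]
force: [0.3, 0.5, -0.3]
grip_width: 0.0425
[ 0.50448338 -0.19137302  0.14784742] [-1.79945021e+02 -5.91195229e-03  9.32908050e+00] 0.042829517507896826
0.84 [183.7, 167.8, 294.6, 221.1]
[ 0.4984193  -0.15023328  0.17021027] 9.752330369184314 0.9754364962844171
rib [ 0.50604183 -0.19458299  0.        ] delta units [ 0.06233804 -0.1283988 ]
```

View pics/w16.png

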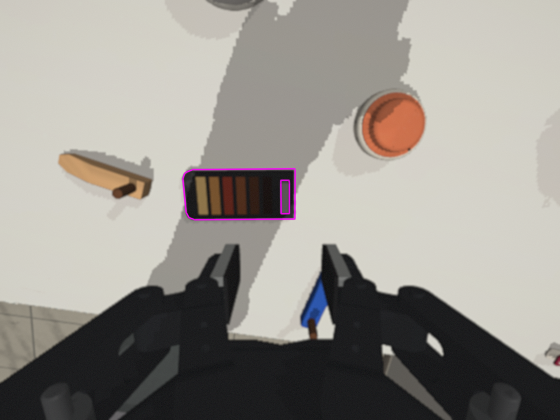

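```bash
python3 -m creep '[[[0.06,-0.13,-1,0,0,0.05],[0,0,-1,0,0,0],[0,0,-1,0,0,0],[0,0,-1,0,0,0],[0,0,-0.8,0,0,0]]]' 0.2
python3 -m creep '[[[0,0,-0.4,0,0,0],[0,0,-0.22,0,0,0],[0,0,0,0,0,0]]]'
python3 - <<'E'
from h import *
im=eyes.get_image("wrist");st=env.state(); print(st['ee_pos'],st['ee_rot'],st['force'],st['grip_width'])
cv2.imwrite("pics/w17.png",im[:,:,::-1])
E
```

```text
time: 19.75
ee_pos: [0.5059, -0.1943, 0.0272]
ee_rot: [-180.0, -0.0, 9.8]
force: [-0.9, -1.4, -0.4]
grip_width: 0.0342
time: 20.05
ee_pos: [0.5059, -0.1955, 0.0125]
ee_rot: [-180.0, -0.0, 9.7]
force: [0.1, -0.1, -0.0]
grip_width: 0.0341
[ 0.50616968 -0.19586303  0.01292227] [ 1.79986909e+02 -4.71079904e-02  9.68278532e+00] [-0.24931491  0.22549731  1.36588549] 0.03388756801369215
```

View pics/w17.png

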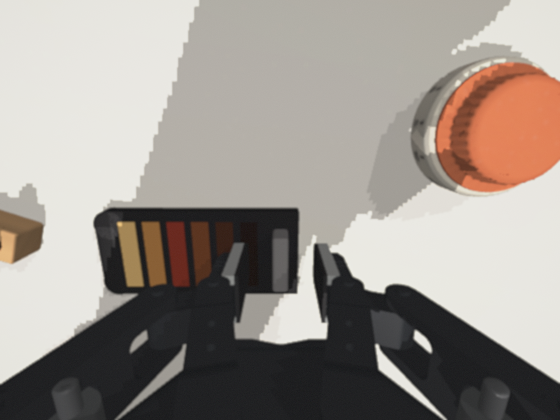

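```bash
python3 -m creep '[[[0,0,0,0,0,0],[0,0,0,0,0,0],[0,0,0,0,0,0],[0,0,0,0,0,0],[0,0,0,0,0,0]]]' 1 60
python3 -m creep '[[[0,0,0.3,0,0,0],[0,0,0.7,0,0,0],[0,0,1,0,0,0],[0,0,1,0,0,0],[0,0,1,0,0,0]]]'
python3 - <<'E'
from h import *
im=eyes.get_image("wrist");st=env.state(); print(st['ee_pos'],st['ee_rot'],st['force'],st['grip_width'])
cv2.imwrite("pics/w18.png",im[:,:,::-1])
E
```

```text
time: 20.6
ee_pos: [0.5063, -0.1964, 0.0134]
ee_rot: [180.0, -0.1, 9.6]
force: [-0.5, 1.1, 5.9]
grip_width: 0.006
time: 21.1
ee_pos: [0.5054, -0.1962, 0.1137]
ee_rot: [180.0, -0.0, 9.6]
force: [0.4, -0.2, -0.4]
grip_width: 0.006
[ 0.50781158 -0.19695164  0.11769816] [179.83923807  -0.31852972   9.63322401] [-0.009603    0.36317532  1.81513619] 0.0056908361444457725
```

View pics/w18.png

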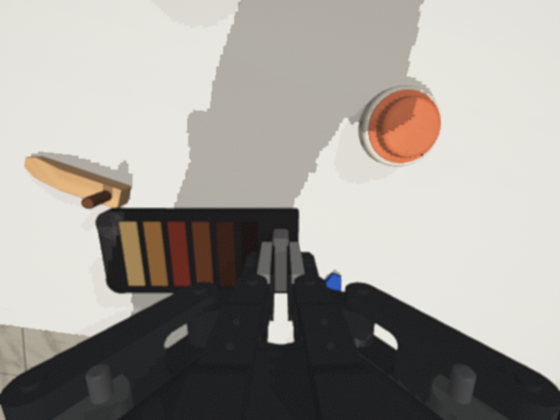

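```bash
python3 -m creep '[[[-0.1,1,0,0,0,-0.6],[-0.1,1,0,0,0,-0.6],[-0.1,1,0,0,0,-0.6],[-0.1,1,0,0,0,-0.26],[-0.1,1,0,0,0,0]]]'
python3 -m creep '[[[-0.1,1,0,0,0,0],[-0.1,1,0,0,0,0],[-0.1,1,0,0,0,0],[-0.1,1,0,0,0,0],[-0.1,1,0,0,0,0]]]'
python3 -m creep '[[[-0.1,1,0,0,0,0],[-0.1,0.7,-0.5,0,0,0],[-0.05,0.2,-0.7,0,0,0],[0,0,-0.8,0,0,0],[0,0,0,0,0,0]]]'
python3 - <<'E'
from h import *
im=eyes.get_image("wrist");st=env.state(); print(st['ee_pos'],st['ee_rot'],st['force'],st['grip_width'])
Q=np.array([.4935,.2604,np.radians(-6.87)])
print("tcp in press", place(np.array([[*( st['ee_pos'][:2]-Q[:2]),0]]),[0,0,-Q[2]])*1e3)
PR=[box(a,a+8,-54,80,0,10)*M for a in(-71.5,-34.5,26.5,63.5)]
o=overlay("wrist",im,PR,Q,st,(0,255,0))
cv2.imwrite("pics/w19.png",o[:,:,::-1])
E
```

```text
time: 21.65
ee_pos: [0.4929, -0.0702, 0.1127]
ee_rot: [180.0, -0.0, -6.9]
force: [0.1, 1.0, -1.2]
grip_width: 0.0057
time: 22.15
ee_pos: [0.4804, 0.0548, 0.1127]
ee_rot: [-180.0, -0.0, -6.8]
force: [-0.4, -0.4, 0.2]
grip_width: 0.0058
time: 22.65
ee_pos: [0.4726, 0.1011, 0.0608]
ee_rot: [179.9, 0.2, -6.8]
force: [-0.9, -0.4, -0.9]
grip_width: 0.0059
[0.47344813 0.1010412  0.06184853] [ 1.79936027e+02  1.23464781e-01 -6.81453307e+00] [ 0.3341064   0.19249433 -0.84155288] 0.005920203917446876
tcp in press [[  -0.84587254 -160.61316168    0.        ]]
```

View pics/w19.png

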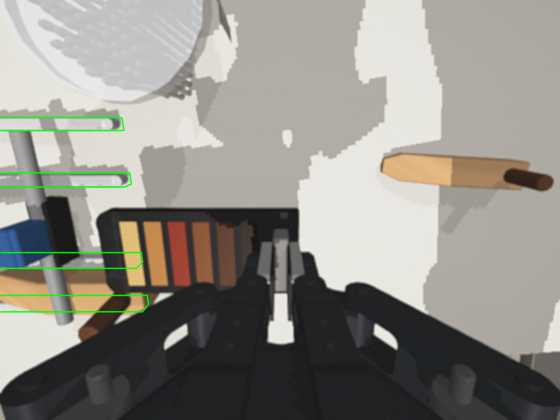

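```bash
python3 -m creep '[[[0.04,0,-0.8,0,0,0],[0,0,-0.6,0,0,0],[0,0,-0.4,0,0,0],[0,0,-0.04,0,0,0],[0,0,0,0,0,0]]]'
python3 - <<'E'
from h import *
im=eyes.get_image("wrist");st=env.state(); print(st['ee_pos'],st['ee_rot'],st['force'],st['grip_width'])
Q=np.array([.4935,.2604,np.radians(-6.87)])
print("tcp in press", place(np.array([[*( st['ee_pos'][:2]-Q[:2]),0]]),[0,0,-Q[2]])*1e3)
cv2.imwrite("pics/w20.png",im[:,:,::-1])
E
```

```text
time: 23.2
ee_pos: [0.4758, 0.1013, 0.0168]
ee_rot: [-180.0, -0.0, -6.8]
force: [0.4, 0.2, -0.4]
grip_width: 0.0056
[0.47593551 0.10140925 0.01705314] [-1.79979396e+02 -5.70580038e-02 -6.83885242e+00] [-0.15493693 -0.1828494  -0.39186191] 0.005939480282103791
tcp in press [[   1.57961552 -159.95022871    0.        ]]
```

View pics/w20.png

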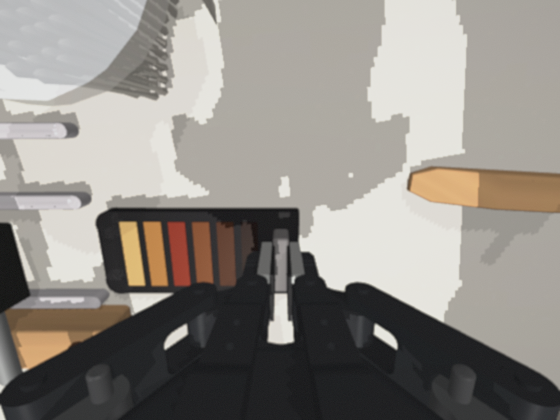

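```bash
python3 -m creep '[[[-0.02,0,-0.1,0,0,0],[0.024,0.2,0,0,0,0],[0.036,0.3,0,0,0,0],[0.036,0.3,0,0,0,0],[0,0,0,0,0,0]]]'
python3 - <<'E'
from h import *
im=eyes.get_image("wrist");st=env.state(); print(st['ee_pos'],st['ee_rot'],st['force'],st['grip_width'])
Q=np.array([.4935,.2604,np.radians(-6.87)])
print("tcp in press", place(np.array([[*( st['ee_pos'][:2]-Q[:2]),0]]),[0,0,-Q[2]])*1e3)
cv2.imwrite("pics/w21.png",cv2.resize(im[150:350,0:310],None,fx=2.5,fy=2.5,interpolation=cv2.INTER_CUBIC)[:,:,::-1])
E
```

```text
time: 23.75
ee_pos: [0.4776, 0.1234, 0.014]
ee_rot: [-179.9, -0.0, -6.7]
force: [0.0, -0.0, -0.1]
grip_width: 0.0055
[0.47741406 0.12248819 0.01388825] [-1.79974120e+02 -1.62552343e-02 -6.72488852e+00] [ 1.08700228 -0.05788914 -0.79760638] 0.00541992034124064
tcp in press [[   0.52615508 -138.84576638    0.        ]]
```

View pics/w21.png

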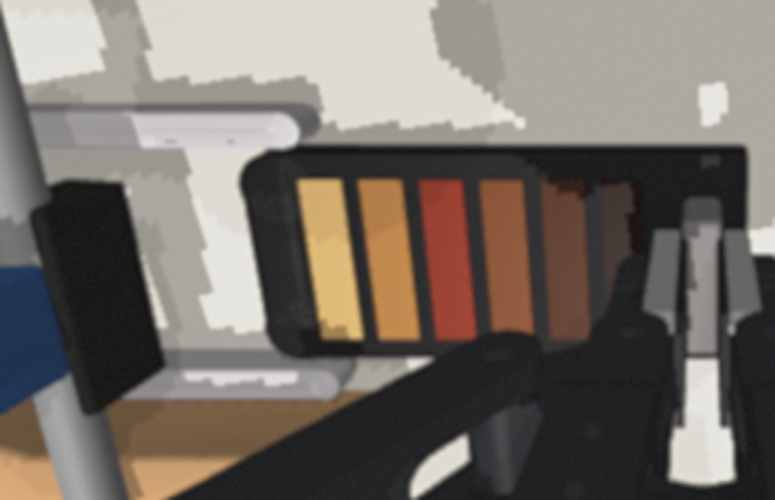

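```bash
python3 -m creep '[[[0.048,0.4,0,0,0,0],[0.048,0.4,0,0,0,0],[0.048,0.4,0,0,0,0],[0,0,0,0,0,0]]]'
python3 - <<'E'
from h import *
im=eyes.get_image("wrist");st=env.state(); print(st['force'],st['ee_pos'])
cv2.imwrite("pics/w22.png",cv2.resize(im[150:350,0:310],None,fx=2.5,fy=2.5,interpolation=cv2.INTER_CUBIC)[:,:,::-1])
E
```

```text
time: 24.2
ee_pos: [0.4812, 0.1539, 0.0139]
ee_rot: [-179.9, -0.0, -6.7]
force: [0.8, 0.0, -1.4]
grip_width: 0.0059
[-0.31035507  0.20680278 -0.78998568] [0.48093573 0.15264255 0.01381415]
```

View pics/w22.png

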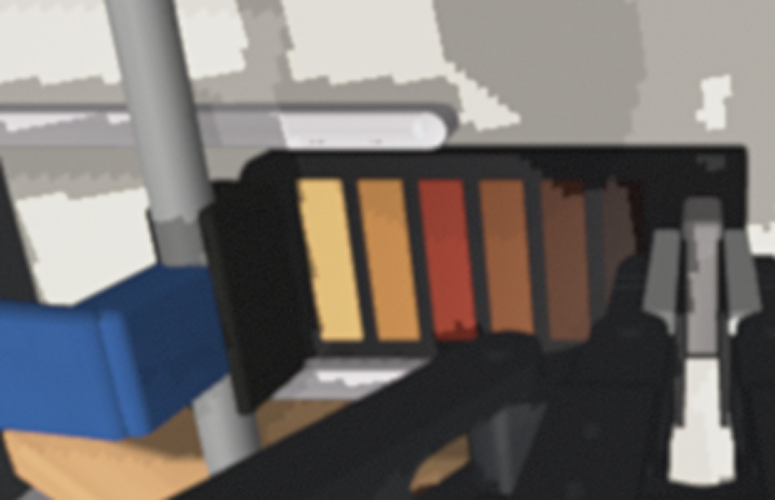

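```bash
python3 -m creep '[[[0.048,0.4,0,0,0,0],[0.048,0.4,0,0,0,0],[0.048,0.4,0,0,0,0],[0.048,0.4,0,0,0,0],[0,0,0,0,0,0]]]'
python3 -m creep '[[[0.036,0.3,0,0,0,0],[0.024,0.2,0,0,0,0],[0,0,0,0,0,0]]]'
python3 - <<'E'
from h import *
st=env.state()
Q=np.array([.4935,.2604,np.radians(-6.87)])
print(st['force'],"tcp in press", place(np.array([[*( st['ee_pos'][:2]-Q[:2]),0]]),[0,0,-Q[2]])*1e3)
E
```

```text
time: 24.75
ee_pos: [0.4859, 0.1938, 0.0139]
ee_rot: [-179.9, -0.0, -6.7]
force: [0.3, 0.2, -0.5]
grip_width: 0.0062
time: 25.05
ee_pos: [0.4873, 0.2048, 0.0139]
ee_rot: [-180.0, -0.0, -6.8]
force: [0.7, 0.6, -1.3]
grip_width: 0.0058
[ 0.68357379  0.63978175 -1.29437852] tcp in press [[  0.50526329 -55.91432707   0.        ]]
```

Tail rib is at press y = -56 and home is -50. Last millimetres in small steps, watching the force.

```bash
python3 -m creep '[[[0.014,0.12,0,0,0,0],[0.009,0.08,0,0,0,0],[0,0,0,0,0,0]]]'
python3 -m creep '[[[0.005,0.04,0,0,0,0],[0.005,0.04,0,0,0,0],[0,0,0,0,0,0]]]'
python3 -m creep '[[[0.005,0.04,0,0,0,0],[0.005,0.04,0,0,0,0],[0,0,0,0,0,0]]]'
```

```text
time: 25.35
ee_pos: [0.4878, 0.2091, 0.0138]
ee_rot: [-180.0, -0.0, -6.8]
force: [0.2, 0.1, -0.7]
grip_width: 0.0058
time: 25.65
ee_pos: [0.488, 0.2107, 0.0138]
ee_rot: [180.0, 0.0, -6.8]
force: [0.0, -0.2, -0.8]
grip_width: 0.0059
time: 25.95
ee_pos: [0.4879, 0.2107, 0.0135]
ee_rot: [179.8, 0.1, -6.9]
force: [0.3, -5.4, 0.3]
grip_width: 0.0058
```

```bash
python3 -m creep '[[[0.009,0.08,0,0,0,0],[0,0,0,0,0,0]]]'
python3 - <<'E'
from h import *
im=eyes.get_image("wrist");st=env.state()
Q=np.array([.4935,.2604,np.radians(-6.87)])
print(st['force'],"tcp in press", place(np.array([[*( st['ee_pos'][:2]-Q[:2]),0]]),[0,0,-Q[2]])*1e3)
cv2.imwrite("pics/w23.png",im[:,:,::-1])
E
```

```text
time: 26.15
ee_pos: [0.4879, 0.2108, 0.0134]
ee_rot: [179.7, 0.1, -7.0]
force: [-0.4, -10.2, 2.8]
grip_width: 0.0064
[-1.53403791 -9.56487424  3.17496494] tcp in press [[  0.37832277 -49.86658226   0.        ]]
```

View pics/w23.png

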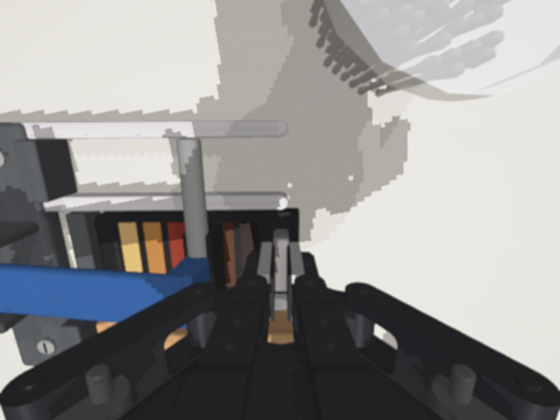

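```bash
python3 -m creep '[[[-0.01,-0.08,0,0,0,0],[0,0,0,0,0,0]]]'
python3 -m creep '[[[0,0,0,0,0,0],[0,0,0,0,0,0],[0,0,0,0,0,0],[0,0,0.3,0,0,0],[0,0,0.8,0,0,0]]]' 0.42
python3 -m creep '[[[0,0,1,0,0,0],[0,-0.3,1,0,0,0],[-0.5,-0.5,1,0,0,0],[-0.8,0,0.5,0,0,0],[0,0,0,0,0,0]]]'
python3 - <<'E'
from h import *
im=eyes.get_image("wrist");st=env.state(); print(st['ee_pos'],st['ee_rot'],st['force'])
Q=np.array([.4935,.2604,np.radians(-6.87)])
d=eyes.masks_of("wrist","prop_mid"); d=[x for x in d if x['box'][0]<300][0]
parts=[np.vstack([box(-13,13,-62.5,-5,0,26)])*M, cyl(0,-47,7,26,62)*M]
qp=np.array([*(Q[:2]+ (place(np.array([[-49.5,-2.5,0]])*M,[0,0,Q[2]])[0,:2])),Q[2]])
o=overlay("wrist",im,PROP,qp,st)
qc=np.array([*(Q[:2]+ (place(np.array([[0,-5,0]])*M,[0,0,Q[2]])[0,:2])),Q[2]])
o=overlay("wrist",o,CARD,qc,st,(0,255,0))
dw=place(np.array([[0,-.047,0]]),qp)[0]; print("dowel",dw,"d units",(dw[:2]-st['ee_pos'][:2])/.025)
cv2.imwrite("pics/w24.png",cv2.resize(o,None,fx=1.4,fy=1.4)[:,:,::-1])
E
```

```text
time: 26.4
ee_pos: [0.4879, 0.2108, 0.0136]
ee_rot: [179.9, 0.0, -6.9]
force: [0.5, -6.4, 0.8]
grip_width: 0.0058
time: 26.9
ee_pos: [0.4871, 0.2128, 0.0407]
ee_rot: [179.9, 0.1, -6.8]
force: [-0.3, 0.3, -0.1]
grip_width: 0.0251
time: 27.4
ee_pos: [0.4549, 0.1934, 0.1309]
ee_rot: [-179.9, -0.1, -6.8]
force: [0.3, 0.7, -0.5]
grip_width: 0.0247
[0.45570694 0.19343583 0.13004815] [-1.79915934e+02 -1.09776984e-01 -6.75946619e+00] [0.54399565 0.7810138  0.26032677]
dowel [0.43843436 0.21717645 0.        ] d units [-0.69090314  0.94962464]
```

View pics/w24.png

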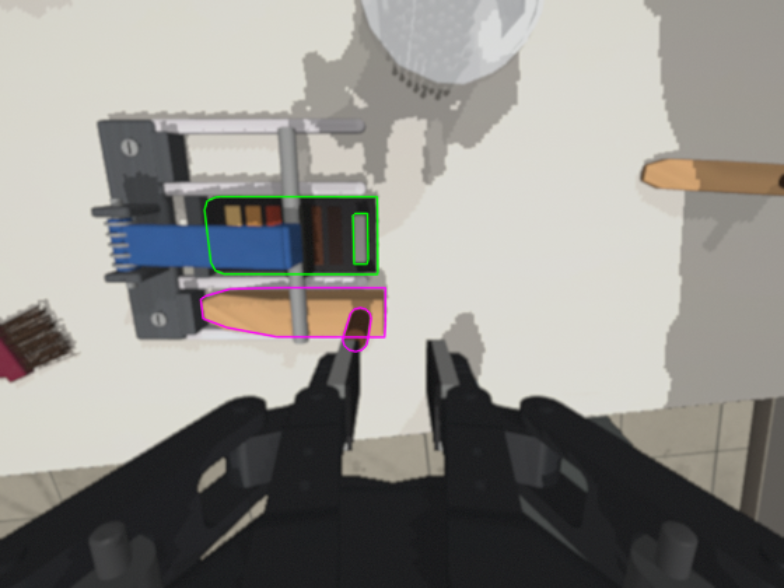

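```bash
python3 -m creep '[[[-0.35,0.5,0,0,0,0],[-0.34,0.45,0,0,0,0],[0,0,-0.5,0,0,0],[0,0,-0.5,0,0,0],[0,0,0,0,0,0]]]' 0.38
python3 - <<'E'
from h import *
im=eyes.get_image("wrist");st=env.state(); print(st['ee_pos'],st['ee_rot'],st['force'],st['grip_width'])
cv2.imwrite("pics/w25.png",im[:,:,::-1])
E
```

```text
time: 28.0
ee_pos: [0.4376, 0.215, 0.1011]
ee_rot: [179.8, 0.2, -6.9]
force: [-0.1, -0.0, -0.5]
grip_width: 0.0271
[0.43802782 0.21527877 0.10203196] [ 1.79858508e+02  1.47639021e-01 -6.88031015e+00] [0.24907383 0.14154513 0.11141818] 0.026350126702939677
```

View pics/w25.png

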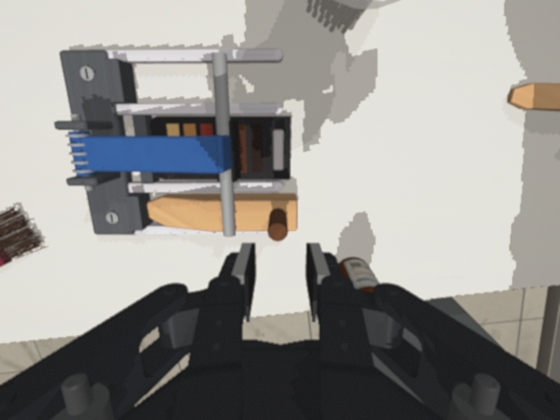

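```bash
python3 -m creep '[[[0,0.07,-0.7,0,0,0],[0,0,-0.8,0,0,0],[0,0,-0.8,0,0,0],[0,0,-0.5,0,0,0],[0,0,0,0,0,0]]]'
python3 -m creep '[[[0,0,0,0,0,0],[0,0,0,0,0,0],[0,0,0,0,0,0],[0,0,0,0,0,0]]]' 1 80
python3 - <<'E'
from h import *
im=eyes.get_image("wrist");st=env.state(); print(st['ee_pos'],st['ee_rot'],st['force'],st['grip_width'])
cv2.imwrite("pics/w26.png",im[:,:,::-1])
E
```

```text
time: 28.55
ee_pos: [0.4378, 0.2174, 0.0324]
ee_rot: [179.9, 0.1, -6.9]
force: [-0.1, -0.4, 0.4]
grip_width: 0.0264
time: 28.95
ee_pos: [0.4384, 0.217, 0.0341]
ee_rot: [179.9, 0.0, -6.9]
force: [0.2, -5.9, -1.1]
grip_width: 0.0112
[0.43846183 0.21699542 0.0341091 ] [ 1.79911914e+02  6.91016764e-03 -6.88730298e+00] [-0.44111528 -6.21491003 -1.08670251] 0.011502935739443486
```

View pics/w26.png

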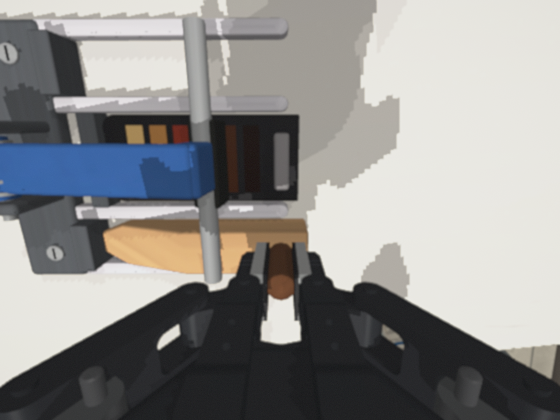

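Gripped on the dowel. Pulling straight out along press -y.

```bash
python3 -m creep '[[[-0.024,-0.2,0,0,0,0],[-0.036,-0.3,0,0,0,0],[-0.036,-0.3,0,0,0,0],[-0.036,-0.3,0,0,0,0],[-0.036,-0.3,0,0,0,0]]]'
python3 -m creep '[[[-0.036,-0.3,0,0,0,0],[-0.036,-0.3,0,0,0,0],[-0.036,-0.3,0,0,0,0],[-0.036,-0.3,0,0,0,0],[0,0,0,0,0,0]]]'
python3 - <<'E'
from h import *
im=eyes.get_image("wrist");st=env.state(); print(st['ee_pos'],st['ee_rot'],st['force'],st['grip_width'])
cv2.imwrite("pics/w27.png",im[:,:,::-1])
E
```

```text
time: 29.5
ee_pos: [0.4345, 0.183, 0.0341]
ee_rot: [-180.0, -0.0, -6.8]
force: [0.4, 2.2, -3.1]
grip_width: 0.0119
time: 30.0
ee_pos: [0.4307, 0.1517, 0.034]
ee_rot: [179.9, -0.0, -6.9]
force: [-0.5, -2.9, 4.9]
grip_width: 0.0117
[0.43073361 0.15198101 0.03401947] [ 1.79930894e+02  3.81485475e-03 -6.91063034e+00] [-0.37266142 -3.11313763  5.89213531] 0.011530178287925697
```

View pics/w27.png

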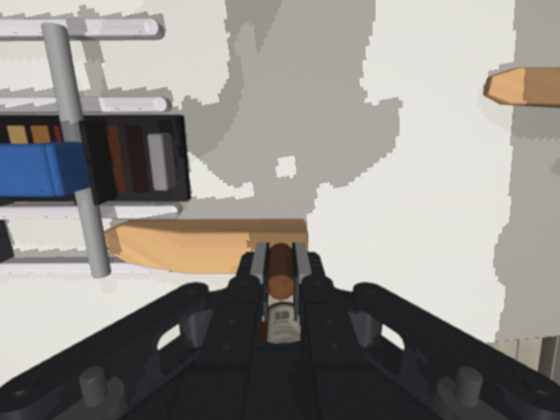

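```bash
python3 -m creep '[[[-0.048,-0.4,0,0,0,0],[-0.06,-0.5,0,0,0,0],[-0.06,-0.5,0,0,0,0],[-0.06,-0.5,0,0,0,0],[-0.048,-0.4,0,0,0,0]]]'
python3 -m creep '[[[0.2,-0.4,0.1,0,0,0],[0.3,-0.4,0.1,0,0,0],[0.3,-0.4,0,0,0,0],[0.2,-0.2,0,0,0,0],[0,0,0,0,0,0]]]'
python3 - <<'E'
from h import *
im=eyes.get_image("wrist");st=env.state(); print(st['ee_pos'],st['ee_rot'],st['force'],st['grip_width'])
Q=np.array([.4935,.2604,np.radians(-6.87)])
print("tcp in press", place(np.array([[*( st['ee_pos'][:2]-Q[:2]),0]]),[0,0,-Q[2]])*1e3)
cv2.imwrite("pics/w28.png",im[:,:,::-1])
E
```

```text
time: 30.55
ee_pos: [0.4238, 0.0948, 0.034]
ee_rot: [-180.0, -0.0, -6.9]
force: [0.7, 3.0, 4.2]
grip_width: 0.0115
time: 31.05
ee_pos: [0.4497, 0.0598, 0.0387]
ee_rot: [180.0, -0.0, -6.9]
force: [0.3, 1.0, -1.4]
grip_width: 0.0118
[0.44909324 0.06049963 0.03863383] [ 1.79996967e+02  9.79419273e-03 -6.88377264e+00] [ 0.28764022  0.82727244 -0.92103878] 0.01165368979514022
tcp in press [[ -20.17643902 -203.7769087     0.        ]]
```

View pics/w28.png

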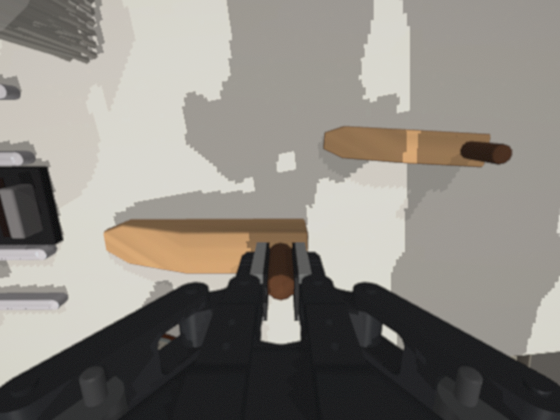

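```bash
python3 -m creep '[[[0,0,-0.12,0,0,0],[0,0,-0.06,0,0,0],[0,0,0,0,0,0],[0,0,0,0,0,0]]]'
python3 -m creep '[[[0,0,0,0,0,0],[0,0,0,0,0,0],[0,0,0,0,0,0],[0,0,0.4,0,0,0],[0,0,0.8,0,0,0]]]' 0.1
python3 -m creep '[[[0,0,1,0,0,0],[0,-0.5,1,0,0,0],[0,-0.5,1,0,0,0],[0,-0.5,1,0,0,0],[0,0,0,0,0,0]]]'
python3 - <<'E'
from h import *
im=eyes.get_image("wrist");st=env.state(); print(st['ee_pos'],st['ee_rot'],st['force'],st['grip_width'])
cv2.imwrite("pics/w29.png",im[:,:,::-1])
im=eyes.get_image("scene"); cv2.imwrite("pics/s29.png",cv2.resize(im[190:370,120:330],None,fx=3.3,fy=3.3,interpolation=cv2.INTER_CUBIC)[:,:,::-1])
E
```

```text
time: 31.5
ee_pos: [0.4485, 0.0612, 0.0342]
ee_rot: [180.0, 0.0, -6.8]
force: [-1.0, 0.1, -0.8]
grip_width: 0.0114
time: 32.0
ee_pos: [0.4478, 0.0607, 0.0642]
ee_rot: [179.9, 0.1, -6.8]
force: [0.8, 0.2, 0.4]
grip_width: 0.0385
time: 32.5
ee_pos: [0.4509, 0.022, 0.168]
ee_rot: [-179.9, -0.4, -7.0]
force: [0.1, 0.1, -0.6]
grip_width: 0.0384
[0.44993639 0.02277676 0.16634347] [-179.94839653   -0.23856117   -6.93233362] [0.28583281 0.12319195 0.31669863] 0.03860184518480857
```

View pics/w29.png

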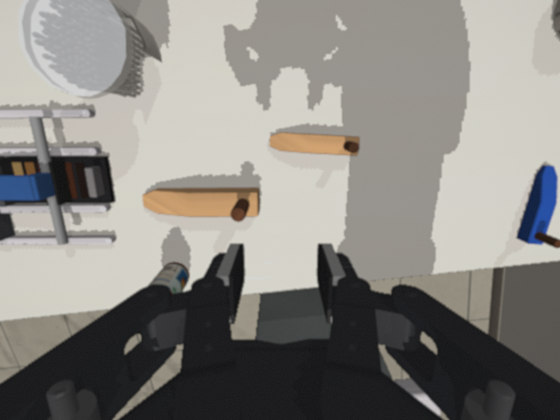

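View pics/s29.png

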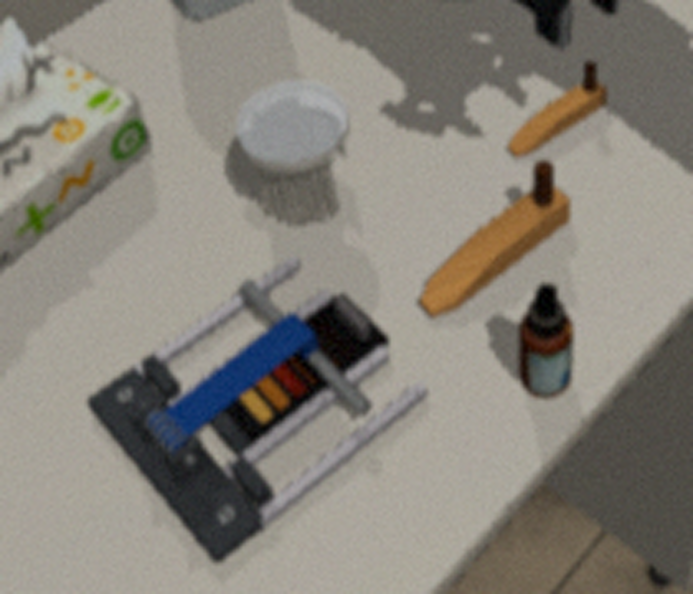

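```bash
python3 -m creep '[[[0,0.8,0.5,0,0,0],[0,1,0.5,0,0,0],[0,1,0,0,0,0],[0,1,0,0,0,0],[0,1,0,0,0,0]]]'
python3 -m creep '[[[0,1,0,0,0,0],[0,0.5,0,0,0,0],[0,0,0,0,0,0],[0,0,0,0,0,0],[0,0,0,0,0,0]]]'
python3 - <<'E'
from h import *
im=eyes.get_image("wrist");st=env.state(); print(st['ee_pos'],st['ee_rot'])
Q=np.array([.4935,.2604,np.radians(-6.87)])
inp=lambda q:np.round(place(np.array([[*(q[:2]-Q[:2]),0]]),[0,0,-Q[2]])[0]*1e3,1)
qc=np.array([*(Q[:2]+ (place(np.array([[0,-5,0]])*M,[0,0,Q[2]])[0,:2])),Q[2]])
o=overlay("wrist",im,CARD,qc,st,(0,255,0))
PR=[box(a,a+8,-54,80,0,10)*M for a in(-71.5,-34.5,26.5,63.5)]
o=overlay("wrist",o,PR,Q,st,(255,0,255))
o=cv2.resize(o,None,fx=1.4,fy=1.4)
cv2.imwrite("pics/w30.png",o[:,:,::-1])
for d in eyes.masks_of("wrist","prop_mid"):
    if d['box'][0]<420 and d['score']>.5: print(d['score'],d['box'])
s=eyes.get_image("scene")
for n in("buds","dropper","timer","prop_mid"): print(n,[(round(d['score'],2),d['box']) for d in eyes.masks_of("scene",n) if d['score']>.4])
E
```

```text
time: 33.1
ee_pos: [0.4478, 0.1448, 0.1884]
ee_rot: [180.0, 0.1, -6.8]
force: [0.3, 0.7, 0.4]
grip_width: 0.0384
time: 33.6
ee_pos: [0.4487, 0.1793, 0.189]
ee_rot: [179.9, 0.0, -6.9]
force: [0.3, -0.4, 0.3]
grip_width: 0.0385
[0.44883427 0.17937603 0.18912261] [ 1.79951677e+02  1.47775232e-02 -6.93697159e+00]
0.74 [287.8, 161.0, 407.7, 192.7]
0.6 [414.8, 111.6, 517.5, 131.9]
buds [(0.63, [191.1, 218.7, 223.8, 256.7])]
dropper [(0.62, [278.1, 273.9, 293.7, 311.6])]
timer [(0.71, [306.4, 152.3, 329.0, 168.6]), (0.48, [164.1, 273.8, 231.9, 328.9])]
prop_mid [(0.7, [362.4, 186.2, 385.7, 201.8]), (0.63, [276.2, 211.1, 304.7, 240.5]), (0.56, [248.5, 239.9, 292.2, 287.5])]
```

View pics/w30.png

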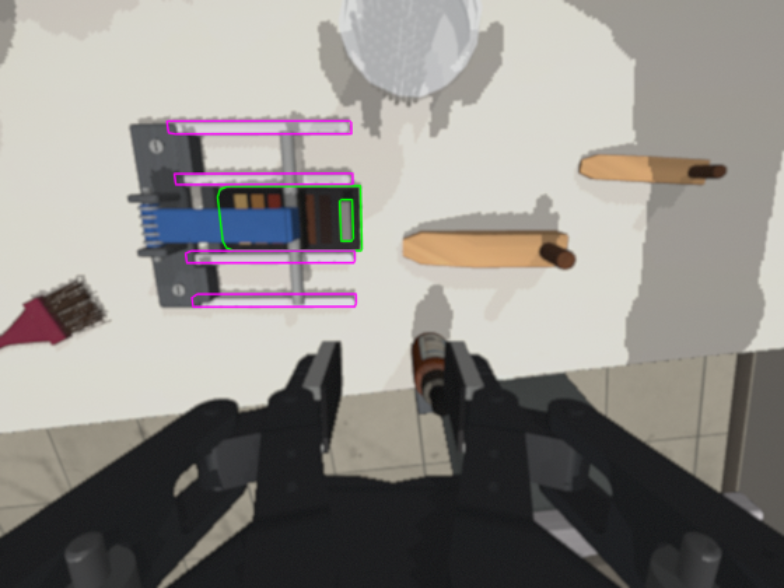

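The card outline lies on the home model: rib at (346,220) in the picture, tail just past the rail noses. The arm is down on the card and the prop lies flat and clear of the press. The tub, dropper and timer are in their original places.

```bash
python3 -c "
from cell import env
env.close_job(); print(env.state()['time'])"
```

```text
the job is handed in; nothing more can be done
the job is handed in; nothing more can be done
```

The card is clamped in the press and fully home, and I handed the job in with the simulated clock at about 34 s of the 72 s limit.

- **Prop in:** I used the large tan wedge, 125 mm by model fit (0.96 overlap), and pushed it by its dowel into the lane at press x = -49. It stopped at the end stop when the force reached 20 N, and held the arm up alone after I let go.
- **Card home:** I gripped the card by its rib and slid it under the raised arm. It stopped against the end stop at about 10 N, with the rib at press y = -49.9 mm where home is -50 mm.
- **Prop out:** I pulled the prop out by its dowel and left it lying flat, about 38 mm clear of the rail noses.

In the last pictures the card outline still matches the home position, and the arm is down on the card. In the scene camera the tub, dropper and timer are within 2–4 px of where they started, which is about the networks' own scatter.

Three checks were weak:
- The top camera's late fits of the tub and dropper failed because the robot arm blocked its view.
- The networks gave a few false detections, such as "timer" or "buds" on the press, which I ruled out against the pictures.
- I judged that the arm was down from the pictures and did not measure its joint angle.

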